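Issue conduit adaptors from the slide-lid stock box

TASK

Lift the end of the stock box's sliding lid over its stop lip, slide it out of the grooves and lay it flat on the bare counter. Then put every conduit adaptor, those in the box and the one left out on the counter, into the red tray on the slide rail. When all are in, hold the release bar up, slide the carriage along until the tray is level with the pointer stand, and let the bar drop fully into the notch there; leave the tin, the tape roll and the brush alone.

Things in the scene. Friction and masses are not known exactly. Their poses are not given: they have to be found in the camera images.
- box: fixed wooden stock box, 170 mm wide (x), 219 long (y), 74 high; origin: centre of underside. Inside 140 x 200, floor at 6 mm. The lid's underside lies at 58 mm. A steel stop lip at the -y end rises 5 mm above that: raise the lid's -y end over it, slide it towards the box's -y. Grooves hold only the lid's rear: the rear 85 mm of the box has top rails (136 mm apart) with 11 mm height for the lid.
- lid: loose wooden lid, a board 150 mm wide (x), 200 long (y), 6 thick, about 130 g. Origin: centre of its underside; z up. At the start it lies in the box's grooves, axes along the box's, its origin over the box's within 3 mm. Slid out about 88 mm towards -y it is clear of the grooves and can be lifted away.
- lid_mid (a point): the middle of the lid's board, half-way through its thickness (3 mm above its underside); axes as the lid's
- lid_handle (a point): middle of the lid's grip, a dark wooden bar across the lid: 56 mm long along the lid's x, 14 thick along its y, 24 tall above the board; 30 mm from the lid's -y end. This point is 12 mm above the board's upper face; pinch it from above across its 14 mm. Axes as the lid's.
- rail: the slide rail, fixed to the counter: grey base 130 x 430 mm (long along its y), aluminium rails to 32 mm height. Origin: centre of its underside. Along its middle a steel rack with four square notches, 60 mm apart, each 16 mm wide and about 12 mm deep.
- carriage (a joint): how far the carriage has slid along the rail, in m, growing towards the rail's -y. It is in a notch at about 0, 0.060, 0.120 and 0.180 (4 mm of play either way); ends at -0.004 and 0.190. Slides with 1.5 N friction once the bar is up. At the start it is caught in the first notch (0).
- bar (a joint): how far the release bar is raised, in m: 0 = fully down in a notch (caught), about 0.012 = resting on the rack between notches, 0.024 = fully up. A spring and its weight pull it down with about 4 to 6 N. Above 0.014 the carriage runs free.
- bar_grip (a point): middle of the release bar's black plastic grip on the carriage, 46 mm long along the rail's x, 14 mm thick along its y, 24 mm tall; 76 mm above the counter when down. It stands 105 mm towards the rail's -y from the tray's middle and moves with the carriage; pull it straight up; pinch it from above across its 14 mm. Axes as the rail's.
- tray (a point): middle of the inner floor of the red steel tray on the carriage, 38 mm above the counter; inside 116 x 152 mm (x, y), walls 17 mm above that floor, 4 mm thick; axes as the rail's
- pointer: the fixed steel pointer stand beside the rail on its +x side, 36 x 30 x 66 mm, its arrow pointing across the rail; origin: centre of its underside, axes as the rail's. The tray's middle is level with it (same y in its frame) when the carriage is in one of the second, third or fourth notches
- tin: a small closed tin, 44 mm in diameter, 55 mm tall, standing beside the rail in line with the pointer; leave alone; origin: centre of its underside
- taperoll: a grey roll of tape, 46 mm in diameter, 30 mm tall, lying beside the rail in line with the pointer; leave alone; origin: centre of its underside
- brush: a paint brush lying on the counter to the right; leave alone
- fit0_c (a point): conduit adaptor of white and grey plastic, 35 g: square body 28 x 28 x 28 mm, round spigot 19 mm diameter, 14 tall on top (42 in all). This point: on its axis, 21 mm above its underside (7 above the square body's middle); z along the spigot, x, y square to the faces. Starts upright on the box floor under the lid, in a row along the box's y about 38 mm apart. May be absent.
- fit1_c (a point): conduit adaptor of white and grey plastic, 35 g: square body 28 x 28 x 28 mm, round spigot 19 mm diameter, 14 tall on top (42 in all). This point: on its axis, 21 mm above its underside (7 above the square body's middle); z along the spigot, x, y square to the faces. Starts upright on the box floor under the lid, in a row along the box's y about 38 mm apart. May be absent.
- fit2_c (a point): conduit adaptor of white and grey plastic, 35 g: square body 28 x 28 x 28 mm, round spigot 19 mm diameter, 14 tall on top (42 in all). This point: on its axis, 21 mm above its underside (7 above the square body's middle); z along the spigot, x, y square to the faces. Starts upright on the box floor under the lid, in a row along the box's y about 38 mm apart. May be absent.
- fit3_c (a point): conduit adaptor of white and grey plastic, 35 g: square body 28 x 28 x 28 mm, round spigot 19 mm diameter, 14 tall on top (42 in all). This point: on its axis, 21 mm above its underside (7 above the square body's middle); z along the spigot, x, y square to the faces. Starts upright on the box floor under the lid, in a row along the box's y about 38 mm apart. May be absent.
- fit4_c (a point): conduit adaptor of white and grey plastic, 35 g: square body 28 x 28 x 28 mm, round spigot 19 mm diameter, 14 tall on top (42 in all). This point: on its axis, 21 mm above its underside (7 above the square body's middle); z along the spigot, x, y square to the faces. Starts upright on the box floor under the lid, in a row along the box's y about 38 mm apart. May be absent.
- fit5_c (a point): one more adaptor, the same in every way as fit0_c to fit4_c (28 mm square body, 42 mm tall, this point 21 mm above its underside), that starts upright on the bare counter just beyond the box's -y end; always there

How it is judged:
By the outcome, as a careful person would: the job done as asked, in the order asked, and still so for the second after the job is handed in, with the robot touching nothing.
Of fit0, fit1, fit2, fit3, fit4 only 3 to 5 are there at a start; the rules pass over those that are not, and their reading is None.
At some moment in a run one of fit0, fit1, fit2, fit3, fit4, fit5 may be knocked a few centimetres aside while the robot is not near it.
Once in a run the grip may slacken for a moment while it holds something.
It also fails if it takes over 210 s, if anything falls off the work surface, if the arm or the gripper's body presses on something with over 40 N, if the wrist force passes 120 N, or if a joint passes its speed limit or range.

ROBOT

A 6-joint arm with a two-finger parallel gripper is mounted at the origin on the work surface. World frame = base frame: x ahead of the robot, y to its left, z up, the work surface at z = 0. Lengths are in m, angles in degrees, forces in N, time in s.
With the tool pointing down it reaches from about 0.4 to 0.825 m from the base axis. Payload 7 kg.
Tool frame: the origin (TCP) lies midway between the tips of the shut fingers; the grasp point (between the pads) lies 19 mm behind it (r.hold_point_z is the distance from the TCP to the grasp point, in m); x points along the fingers, y is the direction in which the jaws open and shut, and the axes are right-handed (so a half turn about x gives the same grasp; the last joint's range is limited). The gripper opens to 88 mm and grips with 3 to 60 N. Pads are 19 mm wide; open, the fingers measure 130 mm over their backs; the gripper's body (78 mm by 193 mm) begins 47 mm behind the grasp point.
Start: joints at [84.918, 20.546, 0.682, 0, -70.136, -16.507], TCP at [0.248, 0.628, 0.227] pointing down, gripper open.
Joint ranges: [-176.03, 176.03], [-82.01, 121.73], [-58.28, 71.71], [-173.87, 95.51], [-174.79, -0.11], [-173.66, 173.66]. Speed limits (degrees/s): [136.94, 136.94, 172.46, 180, 180, 180].

INTERFACE

Orientations are given as [roll, pitch, yaw] about the fixed x, y, z axes, in that order (R = Rz(yaw) Ry(pitch) Rx(roll)).
In Python, from plant import r, viewer, order gives the robot as it stands. The module is installed in compiled form; this text tells all that it offers.
- The arm moves only by the shell command python3 -m creep 'ROWS' [FORCE]. ROWS is JSON, a list of rows, each an object of numbers: "ax", "ay", "az": the turn, a rotation vector about the tool's x, y, z in degrees; "tx", "ty", "tz": the shift along the tool's x, y, z in m; "fingers": the finger opening in m, from 0 to 0.0876. A call has 1 to 5 rows; each row is the pose to reach, as a shift and turn from the pose commanded when the call began, along the tool's axes at that moment; what a row does not reach only later rows make up. A row lasts 1/10 s, in which the tool goes at most 50 mm and 8.59 degrees, less where a joint would pass 70% of its speed; a pose out of reach is approached as far as the arm can. A call with a gripper value outside its range is refused whole. The fingers move at their own pace and stop on an object; FORCE is the grip in N (left out, the last holds). Time passes only in rows, so rows that repeat a pose let the fingers close. It gives the time, the measured TCP pose, the force and the opening at its end, in the units of the state.
- r.get_state(): the state, without advancing time (a new reading comes with each control period).
- viewer.capture(name): name is "scene" or "side" or "wrist"; returns a dict with "pixels" (420x560x3 uint8, blue, green, red), "depth" (420x560 float32, m along the optical axis (not along the pixel's ray), 0 where there is no reading), "fx", "fy", "cx", "cy" (pixels), "k1" (the pictures are not rectified: a ray, as slopes to the right and down, at radius r is drawn at 1 + k1 r^2 times it, then the intrinsics apply), "rvec" (rotation vector, rad) and "tvec" (3), from world to camera coordinates, as OpenCV has them; the wrist camera has in their place "T_tool_cam" (4x4, takes a point from camera to tool coordinates, whose origin is the TCP and whose axes are the tool frame's). Camera axes: x right, y down, z forward; pixel columns grow to the right and rows downward; lengths in m; the calibration is good to about 2 mm. A picture is of the moment at which its call begins: read the wrist's pose just before it.
- order.close_job(): hands the job in, once; it reports no verdict.
The state is a dict: "time_s": time; "joints": joint angles; "qd": joint speeds; "joint_torque": joint torques, N m; "tcp_pos": TCP position; "eef_rot": TCP orientation; "contact_force": force on the tool from outside, world axes, zero at the start; "moment": the same for the moment, N m; "gripper_width": finger opening in m.
Only numpy, scipy, OpenCV 4.12 (cv2) and the standard library are available. Lean on these libraries where they do the work, as an engineer would, in place of code of your own. Each camera call takes 0.05 s, during which the arm holds its last target.

## Working session

There is one attempt and no reset: what is moved stays moved. The work goes in short steps, Python scripts to look and compute and a shell command to move; the robot and the scene stay as the last step left them, time stands still between calls to the robot, and variables do not carry over. Pictures are saved under pics/ and viewed, and the job is handed in when it is done.

```bash
mkdir -p pics; ls
cat > h.py <<'E'
import numpy as np, cv2
from plant import r, viewer, order
from scipy.spatial.transform import Rotation as R
def st():
    s=r.get_state(); return s
def tool(s):
    T=np.eye(4);T[:3,:3]=R.from_euler('xyz',s['eef_rot'],degrees=True).as_matrix();T[:3,3]=s['tcp_pos'];return T
def cap(name,fn=None):
    s=r.get_state(); c=viewer.capture(name)
    if name=='wrist': c['Twc']=tool(s)@np.array(c['T_tool_cam'])
    else:
        M=np.eye(4);M[:3,:3]=cv2.Rodrigues(np.array(c['rvec'],float))[0];M[:3,3]=np.ravel(c['tvec']);c['Twc']=np.linalg.inv(M)
    if fn: cv2.imwrite('pics/'+fn+'.png',c['pixels'])
    return c
def ray(c,u,v):
    x=(u-c['cx'])/c['fx'];y=(v-c['cy'])/c['fy']
    rd=np.hypot(x,y);q=rd
    for _ in range(20): q=rd/(1+c['k1']*q*q)
    k=1/(1+c['k1']*q*q)
    return np.array([x*k,y*k,1.])
def plane(c,u,v,z):
    d=c['Twc'][:3,:3]@ray(c,u,v);o=c['Twc'][:3,3];return o+d*(z-o[2])/d[2]
def pt(c,u,v):
    dd=c['depth'][int(round(v)),int(round(u))]
    return c['Twc'][:3,:3]@(ray(c,u,v)*dd)+c['Twc'][:3,3]
def cloud(c):
    H,W=c['depth'].shape
    u,v=np.meshgrid(np.arange(W),np.arange(H))
    x=(u-c['cx'])/c['fx'];y=(v-c['cy'])/c['fy'];rd=np.hypot(x,y);q=rd.copy()
    for _ in range(20): q=rd/(1+c['k1']*q*q)
    k=1/(1+c['k1']*q*q)
    P=np.stack([x*k,y*k,np.ones_like(x)],-1)*c['depth'][...,None]
    return P@c['Twc'][:3,:3].T+c['Twc'][:3,3]
def pix(c,p):
    q=np.linalg.inv(c['Twc'])@np.r_[p,1];x,y=q[:2]/q[2];k=1+c['k1']*(x*x+y*y)
    return c['fx']*x*k+c['cx'],c['fy']*y*k+c['cy']
def delta(p,rpy=None):
    """tool-axis shift for a TCP goal p from the present measured pose, and turn"""
    T=tool(r.get_state());t=T[:3,:3].T@(np.array(p)-T[:3,3])
    w=None if rpy is None else R.from_matrix(T[:3,:3].T@R.from_euler('xyz',rpy,degrees=True).as_matrix()).as_rotvec(degrees=True)
    print('shift',t.round(4),'turn',None if w is None else w.round(2))
E
python3 - <<'E'
from h import *
s=st();print({k:np.round(v,3) for k,v in s.items()}, r.hold_point_z)
print(tool(s).round(3))
for n in ['scene','side','wrist']:
    c=cap(n,n+'0');print(n,c['Twc'].round(3),c['fx'],c['k1'])
E
```

```text
pics
{'time_s': np.float64(0.0), 'joints': array([ 8.4917e+01,  2.0593e+01,  6.3300e-01, -1.8000e-02, -7.0136e+01,
       -1.6506e+01]), 'qd': array([ 0.031, -0.027,  0.024,  0.08 ,  0.021, -0.026]), 'joint_torque': array([-2.0000e-03, -5.8271e+01,  2.9306e+01,  6.9980e+00,  7.0000e-03,
       -0.0000e+00]), 'tcp_pos': array([0.248, 0.627, 0.226]), 'eef_rot': array([  96.617,   89.902, -104.978]), 'contact_force': array([0.31 , 0.009, 0.079]), 'moment': array([0.024, 0.007, 0.021]), 'gripper_width': np.float64(0.088)} 0.0188
[[-0.    -0.368 -0.93   0.248]
 [-0.002 -0.93   0.368  0.627]
 [-1.     0.002 -0.     0.226]
 [ 0.     0.     0.     1.   ]]
scene [[ 0.83   0.307 -0.466  1.115]
 [ 0.558 -0.44   0.703 -0.79 ]
 [ 0.011 -0.844 -0.537  0.63 ]
 [ 0.     0.     0.     1.   ]] 423.06115348060973 0.024706166716934562
side [[ 0.996 -0.068  0.05   0.554]
 [-0.08  -0.592  0.802 -0.843]
 [-0.025 -0.803 -0.596  0.658]
 [ 0.     0.     0.     1.   ]] 456.2233270098197 0.047641346208417444
wrist [[-0.369 -0.894 -0.255  0.316]
 [-0.93   0.355  0.099  0.6  ]
 [ 0.002  0.274 -0.962  0.383]
 [ 0.     0.     0.     1.   ]] 352.0236049768591 -0.02842831110969999
```

View pics/scene0.png

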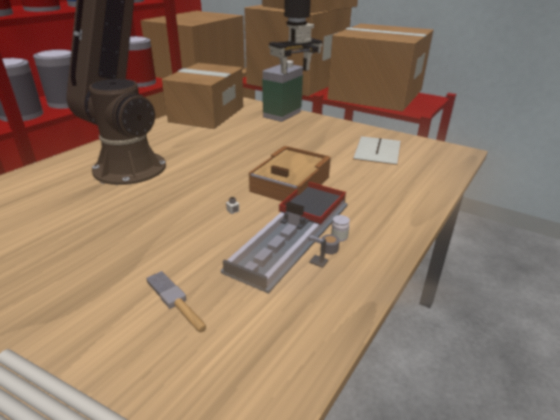

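View pics/side0.png

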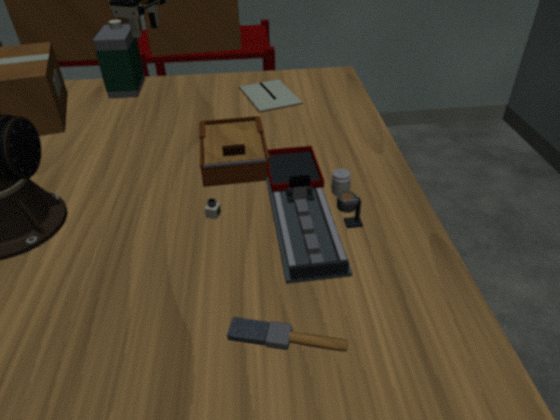

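View pics/wrist0.png

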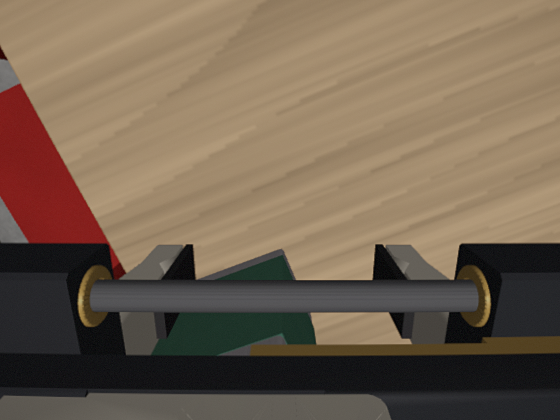

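The scene view shows the box at (290,172), the loose adaptor at (232,205), the tray at (313,202) with the bar grip at (296,208), the pointer at (320,245), the tape roll at (331,243) and the tin at (341,228). The brush is at (175,300). Next, some rough positions.

Run:
```python
from h import *
c=cap('side');d=cap('scene')
for n,(u,v),c_ in [('lidhandle',(233,148),c),('lid',(233,135),c),('boxcornerFL',(204,180),c),('adapt',(212,210),c),('grip',(299,182),c),('tray',(295,165),c),('rail FL',(287,278),c),('rail FR',(346,272),c),('pointer base',(353,222),c),('tape',(348,200),c),('tin',(341,174),c),('adapt',(232,207),d),('lidh',(280,170),d),('grip',(296,206),d),('tin',(341,221),d),('tape',(331,241),d)]:
    print(n,pt(c_,u,v).round(3))
im=cv2.resize(c['pixels'][100:300,180:380],(800,800),interpolation=cv2.INTER_CUBIC)[:600+200]
cv2.imwrite('pics/side0z.png',cv2.resize(im,(600,600)))
cv2.imwrite('pics/scene0z.png',cv2.resize(d['pixels'][140:290,210:360],(600,600),interpolation=cv2.INTER_CUBIC))
```

```text
lidhandle [0.504 0.133 0.084]
lid [0.503 0.236 0.063]
boxcornerFL [0.427 0.101 0.017]
adapt [ 0.452 -0.03   0.024]
grip [ 0.65  -0.017  0.075]
tray [0.655 0.11  0.038]
rail FL [ 0.601 -0.239  0.009]
rail FR [ 0.716 -0.236  0.011]
pointer base [ 0.762 -0.084  0.005]
tape [ 0.748 -0.08   0.064]
tin [0.755 0.032 0.055]
adapt [ 0.459 -0.025  0.02 ]
lidh [0.51  0.137 0.083]
grip [ 0.658 -0.016  0.088]
tin [0.762 0.03  0.058]
tape [ 0.765 -0.024  0.03 ]
```

View pics/side0z.png

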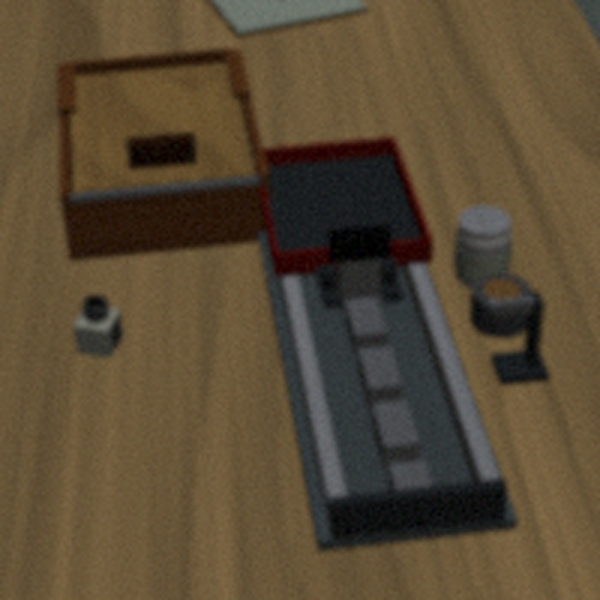

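View pics/scene0z.png

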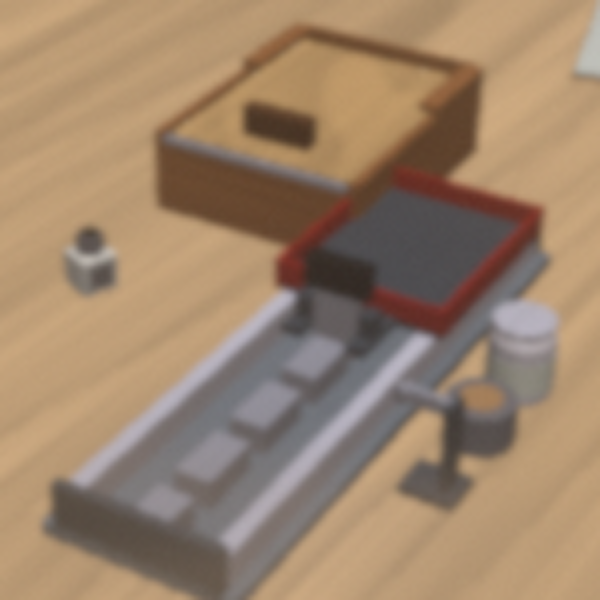

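```bash
cat >> h.py <<'E'
def go(p,a):
    """p TCP goal; a = world angle (deg) of tool y, tool pointing down; prints tool shift/turn from measured pose"""
    T=tool(r.get_state());t=T[:3,:3].T@(np.array(p)-T[:3,3])
    a=np.radians(a);G=np.array([[0,np.cos(a),np.sin(a)],[0,np.sin(a),-np.cos(a)],[-1,0,0]])
    w=R.from_matrix(T[:3,:3].T@G).as_rotvec(degrees=True)
    print('shift',t.round(4),'dist',np.linalg.norm(t).round(3),'turn',w.round(2))
def ya(): 
    T=tool(r.get_state());return np.degrees(np.arctan2(T[1,1],T[0,1]))
E
python3 -c "
from h import *
go((0.50,0.10,0.29),-90);print(ya())"
```

```text
shift [-0.0635  0.3978 -0.4281] dist 0.588 turn [-21.59   0.    -0.04]
-111.59353613802237
```

```bash
python3 -m creep '[{"tx":-0.02,"ty":0.03,"tz":-0.03,"ax":-4},{"tx":-0.04,"ty":0.06,"tz":-0.065,"ax":-8},{"tx":-0.06,"ty":0.09,"tz":-0.1,"ax":-13},{"tx":-0.063,"ty":0.12,"tz":-0.135,"ax":-18},{"tx":-0.063,"ty":0.15,"tz":-0.165,"ax":-21.6}]'; python3 -c "
from h import *
go((0.50,0.10,0.29),-90);print(ya())"
```

```text
shift [-0.0635  0.3978 -0.4281] dist 0.588 turn [-21.59   0.    -0.04]
-111.59353613802237invalid input
```

```bash
python3 -m creep '[{"ax":-4,"ay":0,"az":0,"tx":-0.02,"ty":0.03,"tz":-0.03,"fingers":0.087},{"ax":-8,"ay":0,"az":0,"tx":-0.04,"ty":0.06,"tz":-0.065,"fingers":0.087},{"ax":-13,"ay":0,"az":0,"tx":-0.06,"ty":0.09,"tz":-0.1,"fingers":0.087},{"ax":-18,"ay":0,"az":0,"tx":-0.063,"ty":0.12,"tz":-0.135,"fingers":0.087},{"ax":-21.6,"ay":0,"az":0,"tx":-0.063,"ty":0.15,"tz":-0.165,"fingers":0.087}]'; python3 -c "
from h import *
go((0.50,0.10,0.29),-90);print(ya())"
```

```text
time_s: 0.75
tcp_pos: [0.3475, 0.4259, 0.2907]
eef_rot: [-116.8, 89.9, 63.4]
contact_force: [0.3, -0.4, 0.3]
gripper_width: 0.0872
shift [ 3.000e-04  3.265e-01 -1.513e-01] dist 0.36 turn [ 0.21 -0.05  0.11]
-89.79223091064398
```

```bash
python3 -m creep '[{"ax":0,"ay":0,"az":0,"tx":0,"ty":0.045,"tz":-0.02,"fingers":0.087},{"ax":0,"ay":0,"az":0,"tx":0,"ty":0.09,"tz":-0.04,"fingers":0.087},{"ax":0,"ay":0,"az":0,"tx":0,"ty":0.135,"tz":-0.06,"fingers":0.087},{"ax":0,"ay":0,"az":0,"tx":0,"ty":0.18,"tz":-0.08,"fingers":0.087},{"ax":0,"ay":0,"az":0,"tx":0,"ty":0.22,"tz":-0.1,"fingers":0.087}]'; python3 -m creep '[{"ax":0,"ay":0,"az":0,"tx":0,"ty":0.04,"tz":-0.02,"fingers":0.087},{"ax":0,"ay":0,"az":0,"tx":0,"ty":0.07,"tz":-0.035,"fingers":0.087},{"ax":0,"ay":0,"az":0,"tx":0,"ty":0.095,"tz":-0.045,"fingers":0.087},{"ax":0,"ay":0,"az":0,"tx":0,"ty":0.095,"tz":-0.045,"fingers":0.087},{"ax":0,"ay":0,"az":0,"tx":0,"ty":0.095,"tz":-0.045,"fingers":0.087}]'; python3 -c "
from h import *
go((0.50,0.10,0.29),-90);print(ya())
c=cap('wrist','w1')"
```

```text
time_s: 1.25
tcp_pos: [0.4469, 0.2053, 0.29]
eef_rot: [-132.2, 89.9, 47.8]
contact_force: [0.9, 0.8, 1.0]
gripper_width: 0.0869
time_s: 1.75
tcp_pos: [0.4917, 0.1118, 0.2895]
eef_rot: [-12.0, 90.0, 167.9]
contact_force: [0.1, 0.5, 0.0]
gripper_width: 0.0869
shift [-0.0005  0.0118 -0.0083] dist 0.014 turn [-0.09  0.01  0.  ]
-90.09115141607552
```

View pics/w1.png

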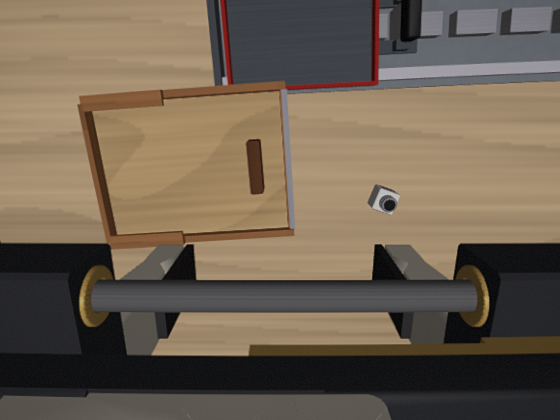

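The wrist view shows the handle at (255,167), the lid's −y edge and steel lip along x≈288, the adaptor at (385,199), the tray at (305,40) and the grip at (410,20). I'll measure the handle and the lid's axes.

```bash
cat >> h.py <<'E'
def rect(P2):
    (cx,cy),(w,h),an=cv2.minAreaRect((P2*1000).astype(np.float32))
    return np.array([cx,cy])/1000,(w,h),an
E
python3 - <<'E'
from h import *
c=cap('wrist');P=cloud(c);b,g,rr=[c['pixels'][...,i].astype(int) for i in range(3)]
print('wood lid',c['pixels'][160,200],'handle',c['pixels'][165,254],P[165,254].round(4),P[160,200].round(4))
m=(P[...,2]>0.08)&(P[...,2]<0.095)&(rr<130);m[230:]=0;m[:100]=0;m[:,330:]=0
n,l,s,ce=cv2.connectedComponentsWithStats(m.astype(np.uint8));
for i in range(1,n):
    if s[i,4]>60: 
        q=P[l==i]; print(s[i],ce[i].round(1),q.mean(0).round(4),rect(q[:,:2]),np.percentile(q[:,2],[5,50,95]).round(4))
# box rim edges
m=(P[...,2]>0.066)&(P[...,2]<0.08);m[240:]=0;m[:75]=0;m[:,330:]=0
q=P[m];print('rim',rect(q[:,:2]),len(q))
m=(P[...,2]>0.003)&(P[...,2]<0.06)&(np.arange(560)[None]>340)&(np.arange(420)[:,None]>150)&(np.arange(420)[:,None]<230)
q=P[m];print('adapt',q.mean(0),q[:,2].max())
t=P[m&(P[...,2]>0.036)];print(t.mean(0),rect(t[:,:2]))
t=P[m&(P[...,2]>0.024)&(P[...,2]<0.031)];print(t.mean(0),rect(t[:,:2]))
E
```

```text
wood lid [102 140 167] handle [29 46 76] [0.5051 0.1431 0.0865] [0.5068 0.2042 0.0628]
[246 140  18  54 737] [255.  166.3] [0.5035 0.1421 0.0865] (array([0.50251999, 0.14239903]), (55.7816047668457, 14.15274429321289), 3.5590667724609375) [0.0848 0.0866 0.0879]
rim (array([0.49789905, 0.21426907]), (169.39505004882812, 214.94241333007812), 3.443420171737671) 3219
adapt [ 0.45305153 -0.01080267  0.02857783] 0.04290366709355342
[ 0.45030184 -0.01383735  0.0405172 ] (array([ 0.45019333, -0.0141571 ]), (19.51978302001953, 20.113243103027344), 39.15082550048828)
[ 0.45294037 -0.01121684  0.02672631] (array([ 0.44972171, -0.01425401]), (28.555419921875, 28.246915817260742), 70.70023345947266)
```

Run:
```python
from h import *
for n in ['side','scene']:
    c=cap(n);P=cloud(c)
    for nm,(x0,x1,y0,y1) in {'left':(0.31,0.55,0.35,0.62),'right':(0.36,0.57,-0.32,-0.05)}.items():
        q=P[(P[...,0]>x0)&(P[...,0]<x1)&(P[...,1]>y0)&(P[...,1]<y1)]
        h=q[(q[:,2]>0.008)]
        print(n,nm,len(q),len(h),h.min(0).round(3) if len(h) else'',h.max(0).round(3) if len(h) else '',np.median(q[:,2]))
c=cap('scene')
for p in [(0.32,0.36,0),(0.5,0.36,0),(0.32,0.58,0),(0.5,0.58,0),(0.38,-0.27,0),(0.55,-0.27,0),(0.55,-.07,0),(0.38,-.07,0)]: print(p,np.round(pix(c,p)))
c=cap('wrist')
m=(c['pixels'][...,0]>-1);go((0.503,0.142,0.16),-86.5)
```

```text
side left 2025 0   -0.0014316498093350782
side right 10466 0   -0.0014324547508485774
scene left 1096 0   0.00010091454478239337
scene right 5343 0   0.00010028715426779744
(0.32, 0.36, 0) [270. 155.]
(0.5, 0.36, 0) [314. 167.]
(0.32, 0.58, 0) [302. 136.]
(0.5, 0.58, 0) [343. 146.]
(0.38, -0.27, 0) [145. 247.]
(0.55, -0.27, 0) [196. 272.]
(0.55, -0.07, 0) [249. 231.]
(0.38, -0.07, 0) [200. 212.]
shift [ 0.1296 -0.0288 -0.0116] dist 0.133 turn [-3.41 -0.01  0.01]
```

```bash
python3 -m creep '[{"ax":-1,"ay":0,"az":0,"tx":0.03,"ty":-0.01,"tz":-0.004,"fingers":0.05},{"ax":-2,"ay":0,"az":0,"tx":0.06,"ty":-0.02,"tz":-0.008,"fingers":0.05},{"ax":-3.4,"ay":0,"az":0,"tx":0.1,"ty":-0.029,"tz":-0.0115,"fingers":0.05},{"ax":-3.4,"ay":0,"az":0,"tx":0.13,"ty":-0.029,"tz":-0.0115,"fingers":0.05},{"ax":-3.4,"ay":0,"az":0,"tx":0.13,"ty":-0.029,"tz":-0.0115,"fingers":0.05}]'; python3 -c "
from h import *
go((0.503,0.142,0.067),-86.5);c=cap('wrist','w2')"
```

```text
time_s: 2.55
tcp_pos: [0.5005, 0.1408, 0.1556]
eef_rot: [25.9, 89.6, -150.7]
contact_force: [-0.6, -0.5, -0.1]
gripper_width: 0.0537
shift [ 0.0886 -0.0014 -0.0032] dist 0.089 turn [-0.06  0.4  -0.19]
```

View pics/w2.png

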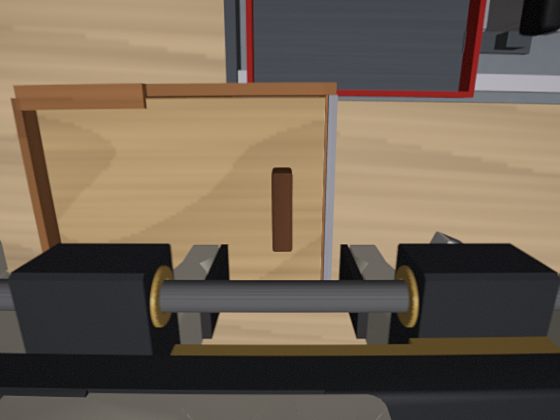

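The handle at (282,210) sits midway between the jaws. I'll check its position from this second view.

Run:
```python
from h import *
c=cap('wrist');P=cloud(c)
m=(P[...,2]>0.08)&(P[...,2]<0.095);m[240:]=0;m[:150]=0;m[:,:260]=0;m[:,310:]=0
q=P[m];print(rect(q[:,:2]),np.median(q[:,2]))
for u,v in [(282,168),(282,250),(273,210),(292,210)]: print(plane(c,u,v,0.0875).round(4))
go((0.503,0.142,0.067),-86.5)
```

```text
(array([0.50759851, 0.14281279]), (46.03688430786133, 13.744584083557129), 3.7682993412017822) 0.08670294884185181
[0.5351 0.1444 0.0875]
[0.4773 0.141  0.0875]
[0.5061 0.1488 0.0875]
[0.5069 0.136  0.0875]
shift [ 0.0932 -0.0004  0.0004] dist 0.093 turn [-0.03  0.01 -0.05]
```

```bash
python3 -m creep '[{"ax":0,"ay":0,"az":0,"tx":0.03,"ty":-0.0005,"tz":-0.001,"fingers":0.05},{"ax":0,"ay":0,"az":0,"tx":0.06,"ty":-0.0005,"tz":-0.001,"fingers":0.05},{"ax":0,"ay":0,"az":0,"tx":0.08,"ty":-0.0005,"tz":-0.001,"fingers":0.05},{"ax":0,"ay":0,"az":0,"tx":0.092,"ty":-0.0005,"tz":-0.001,"fingers":0.05},{"ax":0,"ay":0,"az":0,"tx":0.092,"ty":-0.0005,"tz":-0.001,"fingers":0.05}]' 40; python3 -m creep '[{"ax":0,"ay":0,"az":0,"tx":0,"ty":0,"tz":0,"fingers":0.03},{"ax":0,"ay":0,"az":0,"tx":0,"ty":0,"tz":0,"fingers":0.02},{"ax":0,"ay":0,"az":0,"tx":0,"ty":0,"tz":0,"fingers":0.0},{"ax":0,"ay":0,"az":0,"tx":0,"ty":0,"tz":0,"fingers":0.0},{"ax":0,"ay":0,"az":0,"tx":0,"ty":0,"tz":0,"fingers":0.0}]' 40
```

```text
time_s: 3.15
tcp_pos: [0.5044, 0.1422, 0.0678]
eef_rot: [115.2, 90.0, -61.4]
contact_force: [-1.1, -0.2, 0.2]
gripper_width: 0.0499
time_s: 3.65
tcp_pos: [0.5043, 0.1421, 0.068]
eef_rot: [-150.3, 90.0, 33.1]
contact_force: [-0.2, -0.4, 0.6]
gripper_width: 0.0156
```

```bash
python3 -m creep '[{"ax":0,"ay":0,"az":0,"tx":0,"ty":0,"tz":0,"fingers":0},{"ax":0,"ay":0,"az":0.7,"tx":-0.002,"ty":0,"tz":0,"fingers":0},{"ax":0,"ay":0,"az":1.4,"tx":-0.004,"ty":0,"tz":0,"fingers":0},{"ax":0,"ay":0,"az":2,"tx":-0.006,"ty":0,"tz":0,"fingers":0},{"ax":0,"ay":0,"az":2.5,"tx":-0.0075,"ty":0,"tz":0,"fingers":0}]' 40;python3 -m creep '[{"ax":0,"ay":0,"az":0,"tx":0,"ty":0,"tz":0,"fingers":0},{"ax":0,"ay":0,"az":0,"tx":0,"ty":0,"tz":0,"fingers":0}]' 40
python3 - <<'E'
from h import *
c=cap('side','s1');cv2.imwrite('pics/s1z.png',cv2.resize(c['pixels'][100:200,180:300],(720,600),interpolation=cv2.INTER_CUBIC))
print(tool(st())[:3].round(4))
E
```

```text
time_s: 4.15
tcp_pos: [0.5041, 0.1422, 0.0752]
eef_rot: [90.1, 87.4, -86.5]
contact_force: [0.1, 1.0, -1.4]
gripper_width: 0.0142
time_s: 4.35
tcp_pos: [0.5041, 0.1421, 0.075]
eef_rot: [90.0, 87.5, -86.6]
contact_force: [-1.1, 1.0, -0.8]
gripper_width: 0.0135
[[ 0.0026  0.0595 -0.9982  0.5041]
 [-0.0434 -0.9973 -0.0595  0.1421]
 [-0.9991  0.0435  0.      0.075 ]]
```

View pics/s1z.png

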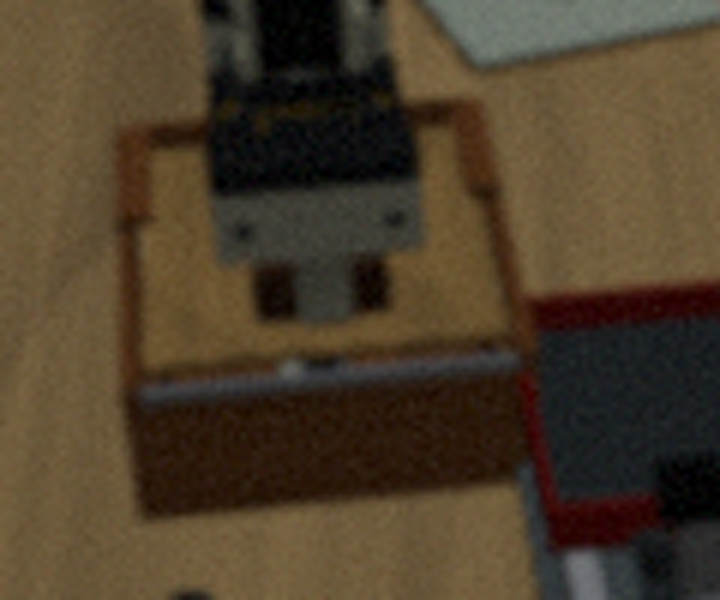

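The lid's end is up: a dark gap and an adaptor show above the lip at (300,368). I'll slide it along tool y.

```bash
python3 -m creep '[{"ax":0,"ay":0,"az":0,"tx":0,"ty":0.005,"tz":0,"fingers":0},{"ax":0,"ay":0,"az":0,"tx":0,"ty":0.012,"tz":0,"fingers":0},{"ax":0,"ay":0,"az":0,"tx":0,"ty":0.02,"tz":0,"fingers":0},{"ax":0,"ay":0,"az":0,"tx":0,"ty":0.03,"tz":0,"fingers":0},{"ax":0,"ay":0,"az":0,"tx":0,"ty":0.04,"tz":0,"fingers":0}]' 40;python3 -m creep '[{"ax":0,"ay":0,"az":0,"tx":0,"ty":0.01,"tz":0,"fingers":0},{"ax":0,"ay":0,"az":0,"tx":0,"ty":0.022,"tz":0,"fingers":0},{"ax":0,"ay":0,"az":0,"tx":0,"ty":0.034,"tz":0,"fingers":0},{"ax":0,"ay":0,"az":0,"tx":0,"ty":0.046,"tz":0,"fingers":0},{"ax":0,"ay":0,"az":0,"tx":0,"ty":0.058,"tz":0,"fingers":0}]' 40
python3 - <<'E'
from h import *
c=cap('side','s2');cv2.imwrite('pics/s2z.png',cv2.resize(c['pixels'][100:220,180:300],(600,600),interpolation=cv2.INTER_CUBIC))
print(tool(st())[:3].round(4))
E
```

```text
time_s: 4.9
tcp_pos: [0.5063, 0.1009, 0.0768]
eef_rot: [89.5, 87.5, -87.1]
contact_force: [0.1, -0.4, -2.0]
gripper_width: 0.0138
time_s: 5.4
tcp_pos: [0.51, 0.0432, 0.0794]
eef_rot: [90.0, 87.5, -86.6]
contact_force: [0.5, 0.6, -1.1]
gripper_width: 0.0138
[[ 2.000e-03  5.880e-02 -9.983e-01  5.097e-01]
 [-4.390e-02 -9.973e-01 -5.880e-02  4.200e-02]
 [-9.990e-01  4.390e-02  6.000e-04  7.940e-02]]
```

View pics/s2z.png

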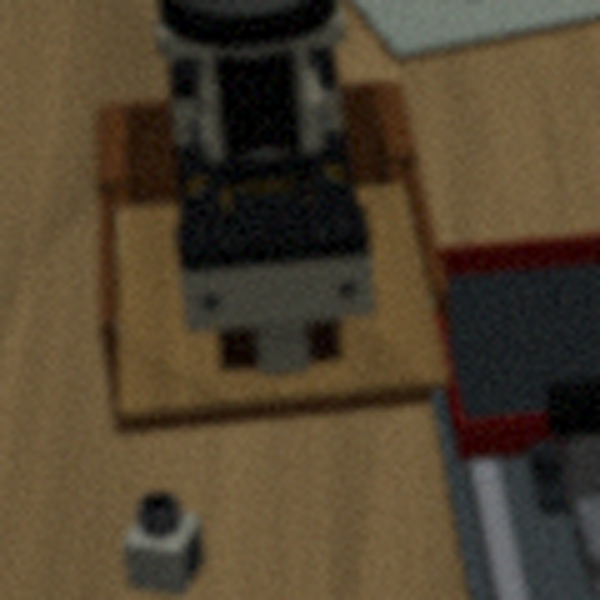

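The lid is about 100 mm out and clear of the rails, with no jamming force. I'll lift it and level it.

```bash
python3 -m creep '[{"ax":0,"ay":0,"az":0,"tx":-0.01,"ty":0,"tz":0,"fingers":0},{"ax":0,"ay":0,"az":-0.5,"tx":-0.03,"ty":0,"tz":0,"fingers":0},{"ax":0,"ay":0,"az":-1.2,"tx":-0.055,"ty":0,"tz":0,"fingers":0},{"ax":0,"ay":0,"az":-2,"tx":-0.085,"ty":0,"tz":0,"fingers":0},{"ax":0,"ay":0,"az":-2.5,"tx":-0.11,"ty":0,"tz":0,"fingers":0}]' 40
python3 - <<'E'
from h import *
go((0.395,0.385,0.2),-86.5);c=cap('side','s3')
E
```

```text
time_s: 5.95
tcp_pos: [0.51, 0.0495, 0.1916]
eef_rot: [-147.2, 89.9, 36.3]
contact_force: [0.5, 0.0, -0.1]
gripper_width: 0.0136
shift [-0.0082 -0.3418  0.0946] dist 0.355 turn [-0.05 -0.09  0.06]
```

View pics/s3.png

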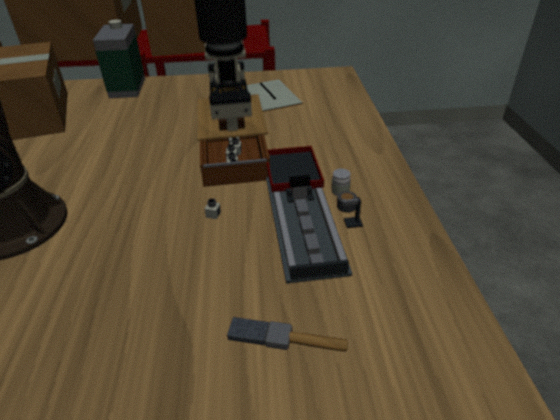

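```bash
python3 -m creep '[{"ax":0,"ay":0,"az":0,"tx":0,"ty":-0.02,"tz":0.005,"fingers":0},{"ax":0,"ay":0,"az":0,"tx":0,"ty":-0.055,"tz":0.015,"fingers":0},{"ax":0,"ay":0,"az":0,"tx":0,"ty":-0.095,"tz":0.026,"fingers":0},{"ax":0,"ay":0,"az":0,"tx":0,"ty":-0.135,"tz":0.037,"fingers":0},{"ax":0,"ay":0,"az":0,"tx":0,"ty":-0.175,"tz":0.048,"fingers":0}]' 40;python3 -m creep '[{"ax":0,"ay":0,"az":0,"tx":0,"ty":-0.04,"tz":0.011,"fingers":0},{"ax":0,"ay":0,"az":0,"tx":0,"ty":-0.08,"tz":0.022,"fingers":0},{"ax":0,"ay":0,"az":0,"tx":0,"ty":-0.12,"tz":0.033,"fingers":0},{"ax":0,"ay":0,"az":0,"tx":0,"ty":-0.15,"tz":0.042,"fingers":0},{"ax":0,"ay":0,"az":0,"tx":0,"ty":-0.165,"tz":0.047,"fingers":0}]' 40
python3 - <<'E'
from h import *
go((0.395,0.385,0.2),-86.5);c=cap('side','s4');c=cap('wrist','w4')
go((0.395,0.385,0.011),-86.5)
E
```

```text
time_s: 6.5
tcp_pos: [0.4506, 0.2225, 0.19]
eef_rot: [-140.2, 89.9, 43.2]
contact_force: [0.7, 1.0, -2.6]
gripper_width: 0.0135
time_s: 7.0
tcp_pos: [0.3936, 0.3854, 0.1897]
eef_rot: [-126.7, 90.0, 56.8]
contact_force: [0.2, -0.1, -1.1]
gripper_width: 0.0136
shift [-0.0103  0.0005 -0.0014] dist 0.01 turn [ 0.05 -0.03  0.03]
shift [ 0.1783 -0.0004 -0.0012] dist 0.178 turn [ 0.05 -0.    0.  ]
```

View pics/w4.png

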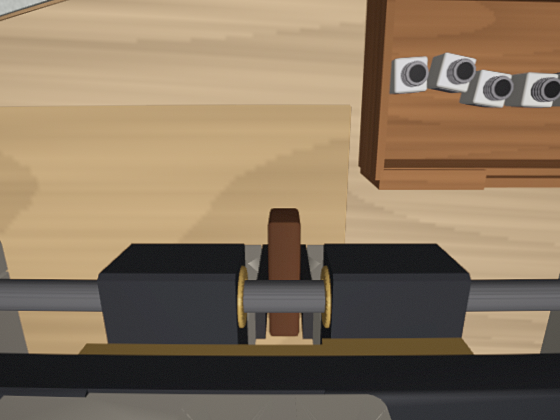

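View pics/s4.png

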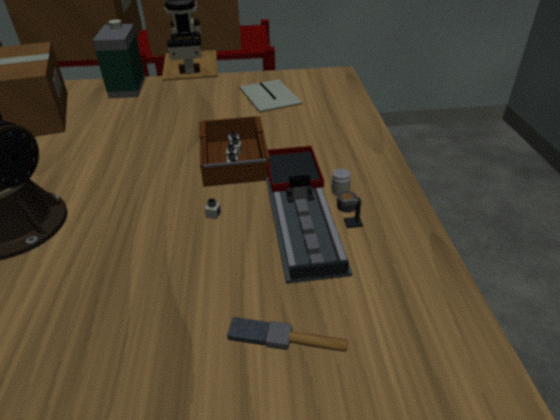

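The lid is level in the grip. The box shows four adaptors at (410,75), (458,72), (492,90) and (543,92). I'll lower the lid.

```bash
python3 -m creep '[{"ax":0,"ay":0,"az":0,"tx":0.03,"ty":0,"tz":0,"fingers":0},{"ax":0,"ay":0,"az":0,"tx":0.065,"ty":0,"tz":0,"fingers":0},{"ax":0,"ay":0,"az":0,"tx":0.1,"ty":0,"tz":0,"fingers":0},{"ax":0,"ay":0,"az":0,"tx":0.135,"ty":0,"tz":0,"fingers":0},{"ax":0,"ay":0,"az":0,"tx":0.16,"ty":0,"tz":0,"fingers":0}]' 40;python3 -m creep '[{"ax":0,"ay":0,"az":0,"tx":0.006,"ty":0,"tz":0,"fingers":0},{"ax":0,"ay":0,"az":0,"tx":0.01,"ty":0,"tz":0,"fingers":0},{"ax":0,"ay":0,"az":0,"tx":0.014,"ty":0,"tz":0,"fingers":0},{"ax":0,"ay":0,"az":0,"tx":0.017,"ty":0,"tz":0,"fingers":0},{"ax":0,"ay":0,"az":0,"tx":0.017,"ty":0,"tz":0,"fingers":0}]' 40
```

```text
time_s: 7.6
tcp_pos: [0.3945, 0.3809, 0.0276]
eef_rot: [56.1, 89.9, -120.6]
contact_force: [0.5, 0.9, -0.4]
gripper_width: 0.0135
time_s: 8.1
tcp_pos: [0.3948, 0.3831, 0.0129]
eef_rot: [-118.9, 89.9, 64.5]
contact_force: [0.9, -0.7, -1.7]
gripper_width: 0.0136
```

```bash
python3 -m creep '[{"ax":0,"ay":0,"az":0,"tx":0.001,"ty":0,"tz":0,"fingers":0},{"ax":0,"ay":0,"az":0,"tx":0.002,"ty":0,"tz":0,"fingers":0},{"ax":0,"ay":0,"az":0,"tx":0.003,"ty":0,"tz":0,"fingers":0},{"ax":0,"ay":0,"az":0,"tx":0.003,"ty":0,"tz":0,"fingers":0}]' 40; python3 -m creep '[{"ax":0,"ay":0,"az":0,"tx":0,"ty":0,"tz":0,"fingers":0.02},{"ax":0,"ay":0,"az":0,"tx":0,"ty":0,"tz":0,"fingers":0.03},{"ax":0,"ay":0,"az":0,"tx":0,"ty":0,"tz":0,"fingers":0.04},{"ax":0,"ay":0,"az":0,"tx":0,"ty":0,"tz":0,"fingers":0.05},{"ax":0,"ay":0,"az":0,"tx":0,"ty":0,"tz":0,"fingers":0.05}]'; python3 -c "
from h import *
c=cap('wrist','w5')"
```

```text
time_s: 8.5
tcp_pos: [0.3947, 0.3831, 0.0099]
eef_rot: [-135.9, 90.0, 47.6]
contact_force: [-1.6, -1.8, 4.7]
gripper_width: 0.0137
time_s: 9.0
tcp_pos: [0.3946, 0.3828, 0.0092]
eef_rot: [77.7, 90.0, -98.9]
contact_force: [-0.3, -0.2, -0.4]
gripper_width: 0.046
```

View pics/w5.png

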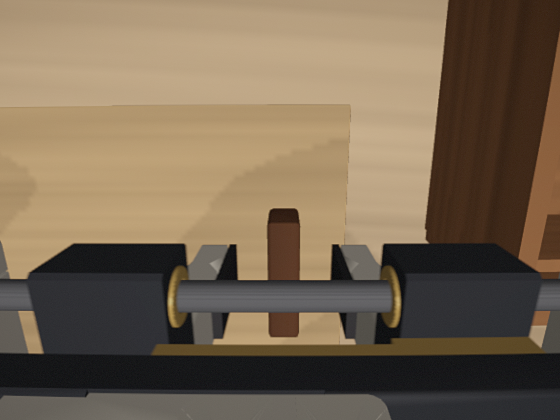

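The lid is flat and released, with the handle at (284,270) standing free. I'll rise and go over the box.

```bash
python3 -m creep '[{"ax":0,"ay":0,"az":0,"tx":-0.03,"ty":0,"tz":0,"fingers":0.05},{"ax":0,"ay":0,"az":0,"tx":-0.075,"ty":0,"tz":0,"fingers":0.06},{"ax":0,"ay":0,"az":0,"tx":-0.12,"ty":0,"tz":0,"fingers":0.06},{"ax":0,"ay":0,"az":0,"tx":-0.17,"ty":0,"tz":0,"fingers":0.06},{"ax":0,"ay":0,"az":0,"tx":-0.22,"ty":0,"tz":0,"fingers":0.06}]'; python3 -c "
from h import *
go((0.46,0.17,0.30),-86.5)"
```

```text
time_s: 9.55
tcp_pos: [0.3944, 0.3823, 0.2313]
eef_rot: [38.2, 90.0, -138.4]
contact_force: [0.6, 1.5, -0.1]
gripper_width: 0.0598
shift [-0.0687  0.2158 -0.0529] dist 0.233 turn [-0.09  0.   -0.  ]
```

```bash
python3 -m creep '[{"ax":0,"ay":0,"az":0,"tx":-0.015,"ty":0.045,"tz":-0.011,"fingers":0.06},{"ax":0,"ay":0,"az":0,"tx":-0.03,"ty":0.09,"tz":-0.022,"fingers":0.06},{"ax":0,"ay":0,"az":0,"tx":-0.045,"ty":0.135,"tz":-0.033,"fingers":0.06},{"ax":0,"ay":0,"az":0,"tx":-0.06,"ty":0.18,"tz":-0.044,"fingers":0.06},{"ax":0,"ay":0,"az":0,"tx":-0.068,"ty":0.215,"tz":-0.053,"fingers":0.06}]';python3 -m creep '[{"ax":0,"ay":0,"az":0,"tx":0,"ty":0,"tz":0,"fingers":0.06},{"ax":0,"ay":0,"az":0,"tx":0,"ty":0,"tz":0,"fingers":0.06}]'; python3 -c "
from h import *
c=cap('wrist','w6');cap('side','s6')"
```

```text
time_s: 10.05
tcp_pos: [0.4607, 0.1693, 0.2989]
eef_rot: [-150.4, 89.9, 33.0]
contact_force: [1.0, -0.3, -0.7]
gripper_width: 0.06
time_s: 10.25
tcp_pos: [0.4604, 0.1706, 0.2974]
eef_rot: [-120.4, 90.0, 62.9]
contact_force: [-0.0, 1.0, -0.1]
gripper_width: 0.0598
```

View pics/w6.png

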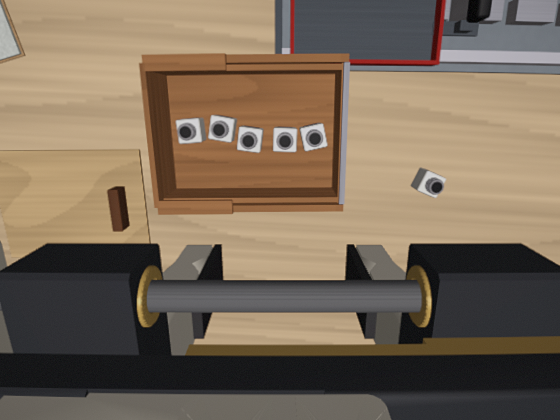

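View pics/s6.png

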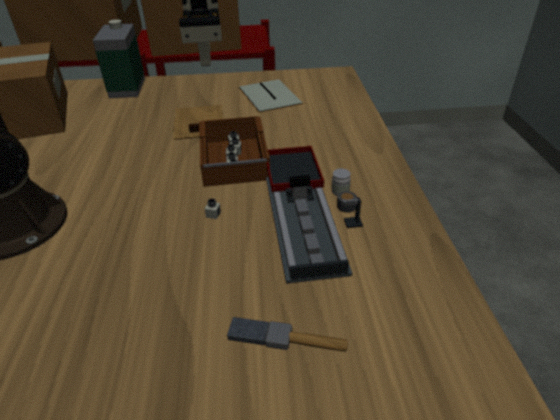

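Five adaptors stand in the box, at (189,131), (221,129), (250,139), (285,140) and (314,138). The loose one is at (432,184), so there are six in all. I'll measure these, plus the tray and grip, from this view.

```bash
cat >> h.py <<'E'
def fits(c,vmax=240,verbose=True):
    """adaptors: white/grey body: colour mask, then depth points; returns centre, top z, yaw"""
    P=cloud(c);hsv=cv2.cvtColor(c['pixels'],cv2.COLOR_BGR2HSV)
    m=((hsv[...,1]<60)&(hsv[...,2]>90)).astype(np.uint8);m[vmax:]=0
    n,l,s,ce=cv2.connectedComponentsWithStats(m);out=[]
    for i in range(1,n):
        if not 120<s[i,4]<3000: continue
        x,y,w,h=s[i,:4]
        if max(w,h)>80: continue
        q=P[y-2:y+h+2,x-2:x+w+2].reshape(-1,3)
        z=q[:,2];base=np.median(P[l==i][:,2])
        t=q[(z>base-0.006)&(z<base+0.006)]
        sp=q[(z>base+0.009)&(z<base+0.02)]
        if len(sp)<15 or len(t)<15: continue
        ct,wh,an=rect(t[:,:2])
        out.append((ce[i].round(0),ct,wh,an,base,sp.mean(0),np.percentile(sp[:,2],80)))
    if verbose:
        for o in out: print('px',o[0],'body',o[1].round(4),np.round(o[2],1),'yaw',round(o[3],1),'ztop',round(o[4],4),'spig',o[5].round(4),round(o[6],4))
    return out
E
python3 - <<'E'
from h import *
s=st();print(np.round(s['joints'],1),ya())
c=cap('wrist');fits(c)
P=cloud(c);hs=cv2.cvtColor(c['pixels'],cv2.COLOR_BGR2HSV)
m=((hs[...,0]<8)|(hs[...,0]>172))&(hs[...,1]>170)&(hs[...,2]>60);m[80:]=0
q=P[m];print('red',len(q),np.percentile(q,[1,50,99],axis=0).round(3))
E
```

```text
[ 43.4   0.6 -15.1  -0.  -74.3  50. ] -86.58961016866337
px [223. 127.] body [0.5028 0.2437] [36.  28.4] yaw 82.5 ztop 0.0329 spig [0.5032 0.2475 0.0465] 0.0475
px [192. 129.] body [0.4986 0.2851] [29.1 28.1] yaw 6.6 ztop 0.0329 spig [0.4988 0.2846 0.0464] 0.0474
px [314. 136.] body [0.4993 0.138 ] [28.5 28. ] yaw 16.1 ztop 0.0331 spig [0.4994 0.1383 0.0466] 0.0477
px [251. 138.] body [0.4923 0.214 ] [28.1 28.5] yaw 85.0 ztop 0.033 spig [0.4925 0.2138 0.0466] 0.0475
px [286. 138.] body [0.4939 0.1716] [28.5 27.3] yaw 2.9 ztop 0.033 spig [0.4945 0.1721 0.0467] 0.0479
px [429. 182.] body [ 0.4498 -0.014 ] [27.  28.5] yaw 71.1 ztop 0.0267 spig [ 0.4502 -0.0135  0.0407] 0.0417
red 1058 [[0.581 0.013 0.04 ]
 [0.599 0.027 0.053]
 [0.648 0.173 0.056]]
```

```bash
python3 -c "
from h import *
go((0.57,0.01,0.31),-90)"; python3 -m creep '[{"ax":0.5,"ay":0,"az":0,"tx":0,"ty":0.035,"tz":-0.025,"fingers":0.06},{"ax":1.5,"ay":0,"az":0,"tx":-0.005,"ty":0.07,"tz":-0.05,"fingers":0.06},{"ax":2.5,"ay":0,"az":0,"tx":-0.01,"ty":0.105,"tz":-0.075,"fingers":0.06},{"ax":3.5,"ay":0,"az":0,"tx":-0.012,"ty":0.14,"tz":-0.1,"fingers":0.06},{"ax":3.5,"ay":0,"az":0,"tx":-0.012,"ty":0.167,"tz":-0.12,"fingers":0.06}]';python3 -m creep '[{"ax":0,"ay":0,"az":0,"tx":0,"ty":0,"tz":0,"fingers":0.06},{"ax":0,"ay":0,"az":0,"tx":0,"ty":0,"tz":0,"fingers":0.06}]'
python3 - <<'E'
from h import *
c=cap('wrist','w7')
E
```

```text
shift [-0.0133  0.1683 -0.1001] dist 0.196 turn [ 3.45  0.04 -0.02]
time_s: 10.9
tcp_pos: [0.5914, 0.0113, 0.3088]
eef_rot: [37.5, 90.0, -142.5]
contact_force: [0.4, 1.6, -0.3]
gripper_width: 0.06
time_s: 11.1
tcp_pos: [0.5901, 0.0122, 0.3079]
eef_rot: [13.0, 89.9, -167.1]
contact_force: [-0.4, 0.6, -0.6]
gripper_width: 0.0602
```

View pics/w7.png

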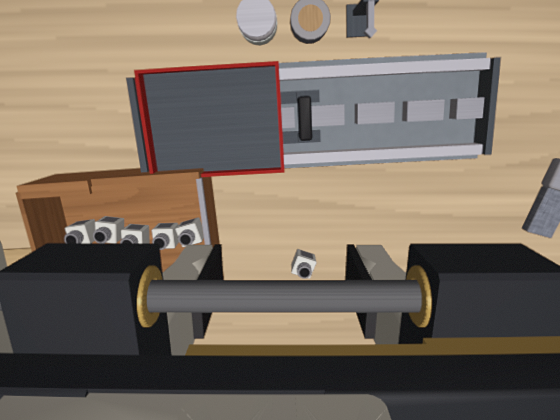

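The rail is in full view: red rim (135..283, 63..178), grip (305,118), pointer at (362,18), tin (257,20), tape (310,18).

Run:
```python
from h import *
c=cap('wrist');P=cloud(c);hs=cv2.cvtColor(c['pixels'],cv2.COLOR_BGR2HSV)
m=((hs[...,0]<8)|(hs[...,0]>172))&(hs[...,1]>170)&(hs[...,2]>60);m[200:]=0
q=P[m&(P[...,2]>0.05)&(P[...,2]<0.06)];print('tray rim',len(q),rect(q[:,:2]),np.median(q[:,2]))
m=P[...,2]>0.07;m[150:]=0;m[:80]=0;m[:,330:]=0;m[:,290]=0
q=P[m];print('grip',rect(q[:,:2]),np.percentile(q[:,2],[5,50,95]))
q=P[100:140,170:260].reshape(-1,3);print('floor z',np.median(q[:,2]))
# rails: high aluminium
m=(P[...,2]>0.028)&(P[...,2]<0.036);m[170:]=0;m[:50]=0;m[:,:290]=0
n,l,s,ce=cv2.connectedComponentsWithStats(m.astype(np.uint8))
for i in range(1,n):
    if s[i,4]>100: q=P[l==i];print('rail',s[i],rect(q[:,:2]),np.median(q[:,2]))
m=(P[...,2]>0.012);m[45:]=0;m[:,340:]=m[:,340:]
n,l,s,ce=cv2.connectedComponentsWithStats(m.astype(np.uint8))
for i in range(1,n):
    if s[i,4]>20: q=P[l==i];print('obj',s[i],rect(q[:,:2]),np.percentile(q[:,2],[5,95]).round(3))
v=cv2.resize(c['pixels'][0:60,220:420],(800,240),interpolation=cv2.INTER_CUBIC);cv2.imwrite('pics/w7z.png',v)
```

```text
tray rim 1529 (array([0.64371637, 0.09501042]), (123.4891357421875, 159.8876953125), 2.833916187286377) 0.05371887972199313
grip (array([ 0.64971204, -0.0103157 ]), (45.35799026489258, 29.005128860473633), 27.16549301147461) [0.08371983 0.08663483 0.4652971 ]
floor z 0.03772709638368921
rail [ 290   57  204  107 4929] (array([ 0.65476733, -0.11227531]), (112.58806610107422, 240.10877990722656), 2.9403092861175537) 0.03080426442656531
rail [407  99  38  23 671] (array([ 0.65657178, -0.1584904 ]), (24.214990615844727, 44.33279800415039), 3.3392138481140137) 0.029235770629449265
rail [358 102  37  22 599] (array([ 0.65432086, -0.09863887]), (24.063541412353516, 44.19155502319336), 3.25788950920105) 0.0290246251305894
rail [312 104  33  22 560] (array([ 0.65122034, -0.04084919]), (24.071475982666016, 38.767452239990234), 2.939584493637085) 0.02894709180400054
obj [ 237    0   41   45 1490] (array([0.71593689, 0.03839894]), (109.76495361328125, 43.13810348510742), 4.352574825286865) [0.026 0.055]
obj [ 291    0   40   42 1411] (array([ 0.7190202 , -0.01483027]), (45.1131591796875, 116.7170639038086), 84.99989318847656) [0.025 0.031]
obj [355   0  25  39 472] (array([ 0.70973523, -0.04300932]), (32.68653106689453, 141.953125), 53.03778076171875) [0.02  0.066]
```

View pics/w7z.png

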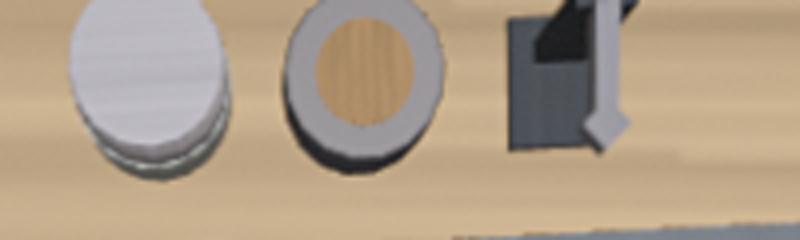

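```bash
python3 -c "
from h import *
go((0.4995,0.138,0.16),-164)"
```

```text
shift [ 0.1489 -0.1251  0.0901] dist 0.214 turn [ 7.399e+01  3.000e-02 -3.000e-02]
```

```bash
python3 -m creep '[{"ax":8,"ay":0,"az":0,"tx":0.01,"ty":-0.02,"tz":0.015,"fingers":0.055},{"ax":16,"ay":0,"az":0,"tx":0.03,"ty":-0.04,"tz":0.03,"fingers":0.055},{"ax":24,"ay":0,"az":0,"tx":0.05,"ty":-0.06,"tz":0.045,"fingers":0.055},{"ax":32,"ay":0,"az":0,"tx":0.07,"ty":-0.08,"tz":0.06,"fingers":0.055},{"ax":40,"ay":0,"az":0,"tx":0.09,"ty":-0.1,"tz":0.075,"fingers":0.055}]';python3 -c "
from h import *
go((0.4995,0.138,0.16),-164)"
```

```text
time_s: 11.7
tcp_pos: [0.5138, 0.1138, 0.219]
eef_rot: [-102.6, 89.9, 37.1]
contact_force: [0.0, 0.7, -0.4]
gripper_width: 0.055
shift [ 0.059  -0.0092  0.0266] dist 0.065 turn [3.37e+01 1.00e-02 7.00e-02]
```

```bash
python3 -m creep '[{"ax":8,"ay":0,"az":0,"tx":0.015,"ty":-0.002,"tz":0.006,"fingers":0.055},{"ax":16,"ay":0,"az":0,"tx":0.03,"ty":-0.004,"tz":0.012,"fingers":0.055},{"ax":24,"ay":0,"az":0,"tx":0.045,"ty":-0.006,"tz":0.018,"fingers":0.055},{"ax":32,"ay":0,"az":0,"tx":0.06,"ty":-0.009,"tz":0.026,"fingers":0.055},{"ax":33.7,"ay":0,"az":0,"tx":0.06,"ty":-0.009,"tz":0.026,"fingers":0.055}]';python3 -c "
from h import *
cap('wrist','w8')
go((0.4995,0.138,0.013),-164)"
```

```text
time_s: 12.2
tcp_pos: [0.499, 0.1365, 0.1579]
eef_rot: [96.3, 89.8, -157.5]
contact_force: [-0.1, -0.6, 1.2]
gripper_width: 0.055
shift [ 1.461e-01 -1.000e-04  1.800e-03] dist 0.146 turn [ 0.31 -0.02 -0.06]
```

View pics/w8.png

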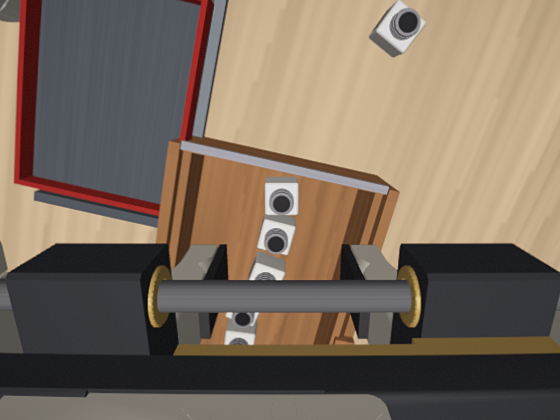

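```bash
python3 -c "
from h import *
c=cap('wrist');fits(c)
go((0.4995,0.138,0.013),-164)"
```

```text
px [281. 208.] body [0.4975 0.1502] [30.6 56.4] yaw 8.5 ztop 0.0327 spig [0.4985 0.1458 0.0465] 0.0475
shift [0.1469 0.0009 0.002 ] dist 0.147 turn [ 0.48 -0.01  0.02]
```

```bash
python3 -c "
from h import *
c=cap('wrist')
print(plane(c,282,203,0.048),pt(c,282,203), plane(c,276,241,0.048), plane(c,407,22,0.042))"
```

```text
[0.50093176 0.13729323 0.048     ] [0.50088031 0.13747975 0.04729993] [0.49656216 0.1696129  0.048     ] [ 0.4526344  -0.01506884  0.042     ]
```

```bash
python3 -m creep '[{"ax":0,"ay":0,"az":0,"tx":0.03,"ty":0,"tz":0.001,"fingers":0.046},{"ax":0,"ay":0,"az":0,"tx":0.07,"ty":0,"tz":0.001,"fingers":0.044},{"ax":0,"ay":0,"az":0,"tx":0.105,"ty":0,"tz":0.001,"fingers":0.044},{"ax":0,"ay":0,"az":0,"tx":0.13,"ty":0,"tz":0.001,"fingers":0.044},{"ax":0,"ay":0,"az":0,"tx":0.145,"ty":0,"tz":0.001,"fingers":0.044}]';python3 -m creep '[{"ax":0,"ay":0,"az":0,"tx":0,"ty":0,"tz":0,"fingers":0.044},{"ax":0,"ay":0,"az":0,"tx":0,"ty":0,"tz":0,"fingers":0.03},{"ax":0,"ay":0,"az":0,"tx":0,"ty":0,"tz":0,"fingers":0.02},{"ax":0,"ay":0,"az":0,"tx":0,"ty":0,"tz":0,"fingers":0.01},{"ax":0,"ay":0,"az":0,"tx":0,"ty":0,"tz":0,"fingers":0.01}]' 30
```

```text
time_s: 12.85
tcp_pos: [0.5007, 0.1362, 0.0131]
eef_rot: [110.5, 89.9, -143.1]
contact_force: [-0.2, 0.6, 0.1]
gripper_width: 0.0438
time_s: 13.35
tcp_pos: [0.5017, 0.137, 0.0156]
eef_rot: [-75.4, 89.9, 30.9]
contact_force: [-1.7, -0.2, 7.5]
gripper_width: 0.0277
```

Gripped at 27.7 mm opening. I'll lift it and carry it to the tray.

```bash
python3 -m creep '[{"ax":0,"ay":0,"az":0,"tx":-0.01,"ty":0,"tz":0,"fingers":0.01},{"ax":0,"ay":0,"az":0,"tx":-0.035,"ty":0,"tz":0,"fingers":0.01},{"ax":0,"ay":0,"az":0,"tx":-0.07,"ty":0,"tz":0,"fingers":0.01},{"ax":0,"ay":0,"az":0,"tx":-0.11,"ty":0,"tz":0,"fingers":0.01},{"ax":0,"ay":0,"az":0,"tx":-0.14,"ty":0,"tz":0,"fingers":0.01}]';python3 -c "
from h import *
go((0.604,0.125,0.15),-87)"
```

```text
time_s: 13.85
tcp_pos: [0.5012, 0.1366, 0.1576]
eef_rot: [-77.6, 89.9, 28.6]
contact_force: [1.1, 1.3, -1.5]
gripper_width: 0.0274
shift [ 0.0078 -0.0955 -0.0399] dist 0.104 turn [-7.677e+01 -7.000e-02  1.400e-01]
```

```bash
python3 -m creep '[{"ax":-8,"ay":0,"az":0,"tx":0,"ty":-0.015,"tz":-0.006,"fingers":0.01},{"ax":-16,"ay":0,"az":0,"tx":0,"ty":-0.035,"tz":-0.015,"fingers":0.01},{"ax":-24,"ay":0,"az":0,"tx":0,"ty":-0.055,"tz":-0.023,"fingers":0.01},{"ax":-32,"ay":0,"az":0,"tx":0,"ty":-0.075,"tz":-0.031,"fingers":0.01},{"ax":-40,"ay":0,"az":0,"tx":0,"ty":-0.09,"tz":-0.038,"fingers":0.01}]';python3 -c "
from h import *
go((0.604,0.125,0.1),-87)"
```

```text
time_s: 14.35
tcp_pos: [0.5988, 0.1249, 0.1551]
eef_rot: [-120.6, 90.0, 26.0]
contact_force: [0.2, -0.7, 0.2]
gripper_width: 0.0278
shift [ 0.0551 -0.0029 -0.0043] dist 0.055 turn [-3.646e+01 -3.000e-02  3.000e-02]
```

```bash
python3 -m creep '[{"ax":-8,"ay":0,"az":0,"tx":0,"ty":-0.003,"tz":-0.004,"fingers":0.01},{"ax":-16,"ay":0,"az":0,"tx":0.01,"ty":-0.003,"tz":-0.004,"fingers":0.01},{"ax":-24,"ay":0,"az":0,"tx":0.025,"ty":-0.003,"tz":-0.004,"fingers":0.01},{"ax":-32,"ay":0,"az":0,"tx":0.04,"ty":-0.003,"tz":-0.004,"fingers":0.01},{"ax":-36.5,"ay":0,"az":0,"tx":0.053,"ty":-0.003,"tz":-0.004,"fingers":0.01}]';python3 -c "
from h import *
go((0.604,0.125,0.05),-87);cap('wrist','w9')"
```

```text
time_s: 14.85
tcp_pos: [0.6026, 0.1253, 0.1014]
eef_rot: [-113.9, 90.0, 69.1]
contact_force: [-0.4, -0.0, 0.4]
gripper_width: 0.0279
shift [ 0.0514  0.0004 -0.0014] dist 0.051 turn [ 0.02 -0.01  0.01]
```

View pics/w9.png

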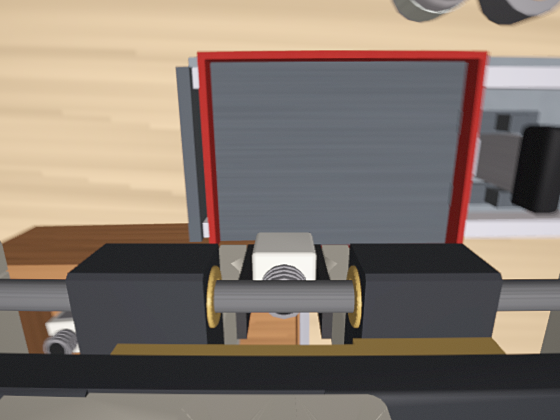

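```bash
python3 -m creep '[{"ax":0,"ay":0,"az":0,"tx":0.015,"ty":0,"tz":-0.002,"fingers":0.01},{"ax":0,"ay":0,"az":0,"tx":0.03,"ty":0,"tz":-0.002,"fingers":0.01},{"ax":0,"ay":0,"az":0,"tx":0.043,"ty":0,"tz":-0.002,"fingers":0.01},{"ax":0,"ay":0,"az":0,"tx":0.051,"ty":0,"tz":-0.002,"fingers":0.01},{"ax":0,"ay":0,"az":0,"tx":0.053,"ty":0,"tz":-0.002,"fingers":0.01}]';python3 -m creep '[{"ax":0,"ay":0,"az":0,"tx":0,"ty":0,"tz":0,"fingers":0.01}]'
```

```text
time_s: 15.4
tcp_pos: [0.605, 0.1255, 0.0486]
eef_rot: [82.1, 90.0, -95.3]
contact_force: [-6.6, 0.4, 18.1]
gripper_width: 0.0277
time_s: 15.5
tcp_pos: [0.605, 0.1255, 0.0487]
eef_rot: [146.3, 90.0, -31.0]
contact_force: [-0.4, -1.3, 1.7]
gripper_width: 0.0279
```

```bash
python3 -m creep '[{"ax":0,"ay":0,"az":0,"tx":0,"ty":0,"tz":0,"fingers":0.032},{"ax":0,"ay":0,"az":0,"tx":0,"ty":0,"tz":0,"fingers":0.036},{"ax":0,"ay":0,"az":0,"tx":-0.005,"ty":0,"tz":0,"fingers":0.038},{"ax":0,"ay":0,"az":0,"tx":-0.025,"ty":0,"tz":0,"fingers":0.04},{"ax":0,"ay":0,"az":0,"tx":-0.06,"ty":0,"tz":0,"fingers":0.044}]';python3 -c "
from h import *
cap('wrist','w10');go((0.495,0.171,0.16),-177)"
```

```text
time_s: 16.0
tcp_pos: [0.6033, 0.1248, 0.1068]
eef_rot: [21.1, 89.7, -156.2]
contact_force: [-0.0, -0.3, -0.5]
gripper_width: 0.0423
shift [-0.0458 -0.0503  0.1097] dist 0.129 turn [89.78 -0.22  0.3 ]
```

View pics/w10.png

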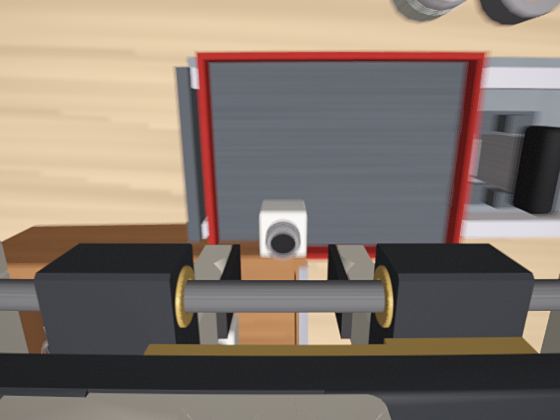

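```bash
python3 -c "
from h import *
c=cap('wrist');fits(c)"
python3 -m creep '[{"ax":3,"ay":0,"az":0,"tx":-0.03,"ty":0,"tz":0.01,"fingers":0.044},{"ax":11,"ay":0,"az":0,"tx":-0.046,"ty":-0.01,"tz":0.03,"fingers":0.044},{"ax":19,"ay":0,"az":0,"tx":-0.046,"ty":-0.02,"tz":0.05,"fingers":0.044},{"ax":27,"ay":0,"az":0,"tx":-0.046,"ty":-0.03,"tz":0.07,"fingers":0.044},{"ax":35,"ay":0,"az":0,"tx":-0.046,"ty":-0.04,"tz":0.09,"fingers":0.044}]';python3 -c "
from h import *
go((0.495,0.171,0.16),-177)"
```

```text
time_s: 16.6
tcp_pos: [0.5123, 0.1615, 0.1547]
eef_rot: [-104.8, 89.9, 42.5]
contact_force: [0.1, 0.9, 0.9]
gripper_width: 0.0442
shift [-0.0053  0.0013  0.0197] dist 0.02 turn [5.436e+01 1.000e-02 5.000e-02]
```

```bash
python3 -m creep '[{"ax":8,"ay":0,"az":0,"tx":0,"ty":0,"tz":0.01,"fingers":0.044},{"ax":16,"ay":0,"az":0,"tx":0,"ty":0.001,"tz":0.02,"fingers":0.044},{"ax":24,"ay":0,"az":0,"tx":0,"ty":0.001,"tz":0.02,"fingers":0.044},{"ax":32,"ay":0,"az":0,"tx":0,"ty":0.001,"tz":0.02,"fingers":0.044},{"ax":40,"ay":0,"az":0,"tx":0,"ty":0.001,"tz":0.02,"fingers":0.044}]';python3 -m creep '[{"ax":8,"ay":0,"az":0,"tx":0,"ty":0,"tz":0,"fingers":0.044},{"ax":14.3,"ay":0,"az":0,"tx":0,"ty":0,"tz":0,"fingers":0.044},{"ax":14.3,"ay":0,"az":0,"tx":0,"ty":0,"tz":0,"fingers":0.044}]';python3 -c "
from h import *
cap('wrist','w11')
go((0.495,0.171,0.014),-177)"
```

```text
time_s: 17.1
tcp_pos: [0.4955, 0.1712, 0.1546]
eef_rot: [-64.9, 90.0, 42.4]
contact_force: [0.1, 0.1, 0.5]
gripper_width: 0.0439
time_s: 17.4
tcp_pos: [0.4956, 0.1711, 0.1545]
eef_rot: [-51.9, 90.0, 41.4]
contact_force: [0.6, 0.3, 0.1]
gripper_width: 0.0438
shift [ 1.404e-01  6.000e-04 -1.000e-04] dist 0.14 turn [0.55 0.01 0.02]
```

View pics/w11.png

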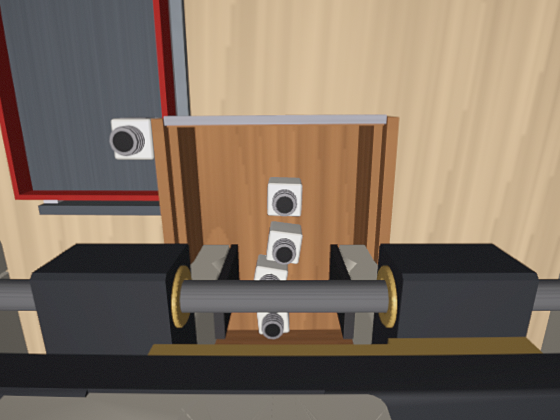

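B is upright at (284,203), and the one already placed stands in the tray at (132,138).

```bash
python3 -c "
from h import *
c=cap('wrist')
print(plane(c,284,203,0.048),plane(c,284,251,.048),plane(c,124,141,0.08))
go((0.495,0.171,0.014),-177)"; python3 -m creep '[{"ax":0,"ay":0,"az":0,"tx":0.03,"ty":0,"tz":0,"fingers":0.044},{"ax":0,"ay":0,"az":0,"tx":0.07,"ty":0,"tz":0,"fingers":0.044},{"ax":0,"ay":0,"az":0,"tx":0.105,"ty":0,"tz":0,"fingers":0.044},{"ax":0,"ay":0,"az":0,"tx":0.128,"ty":0,"tz":0,"fingers":0.044},{"ax":0,"ay":0,"az":0,"tx":0.14,"ty":0,"tz":0,"fingers":0.044}]';python3 -m creep '[{"ax":0,"ay":0,"az":0,"tx":0,"ty":0,"tz":0,"fingers":0.044},{"ax":0,"ay":0,"az":0,"tx":0,"ty":0,"tz":0,"fingers":0.03},{"ax":0,"ay":0,"az":0,"tx":0,"ty":0,"tz":0,"fingers":0.02},{"ax":0,"ay":0,"az":0,"tx":0,"ty":0,"tz":0,"fingers":0.01},{"ax":0,"ay":0,"az":0,"tx":0,"ty":0,"tz":0,"fingers":0.01}]' 30
```

```text
[0.49436741 0.17019026 0.048     ] [0.49190262 0.21035364 0.048     ] [0.6019249  0.12574732 0.08      ]
shift [ 0.1404  0.0007 -0.    ] dist 0.14 turn [0.6  0.01 0.02]
time_s: 18.0
tcp_pos: [0.4946, 0.1703, 0.0122]
eef_rot: [124.3, 89.8, -142.1]
contact_force: [0.9, -0.2, -0.1]
gripper_width: 0.0443
time_s: 18.5
tcp_pos: [0.4963, 0.1716, 0.0155]
eef_rot: [-57.0, 89.9, 36.5]
contact_force: [-1.7, 0.4, 7.3]
gripper_width: 0.0277
```

```bash
python3 -m creep '[{"ax":0,"ay":0,"az":0,"tx":-0.01,"ty":0,"tz":0,"fingers":0.01},{"ax":0,"ay":0,"az":0,"tx":-0.035,"ty":0,"tz":0,"fingers":0.01},{"ax":0,"ay":0,"az":0,"tx":-0.07,"ty":0,"tz":0,"fingers":0.01},{"ax":0,"ay":0,"az":0,"tx":-0.11,"ty":0,"tz":0,"fingers":0.01},{"ax":-4,"ay":0,"az":0,"tx":-0.14,"ty":0,"tz":0,"fingers":0.01}]';python3 -c "
from h import *
go((0.642,0.127,0.155),-87)"
```

```text
time_s: 19.0
tcp_pos: [0.4959, 0.1711, 0.1575]
eef_rot: [-66.1, 89.9, 31.4]
contact_force: [-0.4, 0.7, -0.9]
gripper_width: 0.0279
shift [ 0.0028 -0.1391 -0.0627] dist 0.153 turn [-8.555e+01 -5.000e-02  1.400e-01]
```

```bash
python3 -m creep '[{"ax":-8,"ay":0,"az":0,"tx":0,"ty":-0.02,"tz":-0.009,"fingers":0.01},{"ax":-16,"ay":0,"az":0,"tx":0,"ty":-0.045,"tz":-0.02,"fingers":0.01},{"ax":-24,"ay":0,"az":0,"tx":0,"ty":-0.07,"tz":-0.031,"fingers":0.01},{"ax":-32,"ay":0,"az":0,"tx":0,"ty":-0.095,"tz":-0.042,"fingers":0.01},{"ax":-40,"ay":0,"az":0,"tx":0,"ty":-0.12,"tz":-0.053,"fingers":0.01}]';python3 -c "
from h import *
go((0.642,0.127,0.11),-87)"
```

```text
time_s: 19.5
tcp_pos: [0.6223, 0.1335, 0.1552]
eef_rot: [-102.3, 90.0, 35.4]
contact_force: [0.8, 1.2, 0.1]
gripper_width: 0.0277
shift [ 0.0452 -0.0084 -0.0189] dist 0.05 turn [-4.525e+01 -2.000e-02  3.000e-02]
```

```bash
python3 -m creep '[{"ax":-8.5,"ay":0,"az":0,"tx":0,"ty":-0.004,"tz":-0.008,"fingers":0.01},{"ax":-17,"ay":0,"az":0,"tx":0,"ty":-0.008,"tz":-0.018,"fingers":0.01},{"ax":-25.5,"ay":0,"az":0,"tx":0.01,"ty":-0.008,"tz":-0.018,"fingers":0.01},{"ax":-34,"ay":0,"az":0,"tx":0.025,"ty":-0.008,"tz":-0.018,"fingers":0.01},{"ax":-42.5,"ay":0,"az":0,"tx":0.043,"ty":-0.008,"tz":-0.018,"fingers":0.01}]';python3 -m creep '[{"ax":-3,"ay":0,"az":0,"tx":0,"ty":0,"tz":0,"fingers":0.01},{"ax":-3,"ay":0,"az":0,"tx":0,"ty":0,"tz":0,"fingers":0.01}]';python3 -c "
from h import *
go((0.642,0.127,0.05),-87);cap('wrist','w12')"
```

```text
time_s: 20.0
tcp_pos: [0.6405, 0.1276, 0.1122]
eef_rot: [-153.7, 89.9, 26.6]
contact_force: [0.3, 0.2, -1.3]
gripper_width: 0.0276
time_s: 20.2
tcp_pos: [0.6397, 0.1274, 0.1113]
eef_rot: [27.4, 90.0, -149.6]
contact_force: [-0.4, 1.4, 0.5]
gripper_width: 0.028
shift [ 0.0613  0.0005 -0.0023] dist 0.061 turn [-0.05  0.04 -0.02]
```

View pics/w12.png

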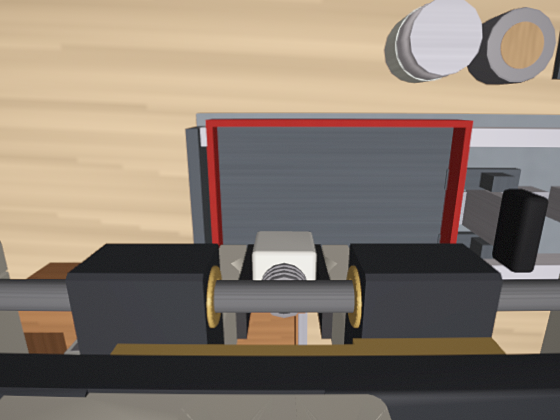

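```bash
python3 -m creep '[{"ax":0,"ay":0,"az":0,"tx":0.02,"ty":0,"tz":-0.002,"fingers":0.01},{"ax":0,"ay":0,"az":0,"tx":0.038,"ty":0,"tz":-0.002,"fingers":0.01},{"ax":0,"ay":0,"az":0,"tx":0.05,"ty":0,"tz":-0.002,"fingers":0.01},{"ax":0,"ay":0,"az":0,"tx":0.058,"ty":0,"tz":-0.002,"fingers":0.01},{"ax":0,"ay":0,"az":0,"tx":0.061,"ty":0,"tz":-0.002,"fingers":0.01}]';python3 -m creep '[{"ax":0,"ay":0,"az":0,"tx":0,"ty":0,"tz":0,"fingers":0.01}]';python3 -m creep '[{"ax":0,"ay":0,"az":0,"tx":0,"ty":0,"tz":0,"fingers":0.032},{"ax":0,"ay":0,"az":0,"tx":0,"ty":0,"tz":0,"fingers":0.036},{"ax":0,"ay":0,"az":0,"tx":-0.005,"ty":0,"tz":0,"fingers":0.038},{"ax":0,"ay":0,"az":0,"tx":-0.03,"ty":0,"tz":0,"fingers":0.04},{"ax":0,"ay":0,"az":0,"tx":-0.075,"ty":0,"tz":0,"fingers":0.044}]';python3 -c "
from h import *
cap('wrist','w13');go((0.492,0.212,0.16),-185)"
```

```text
time_s: 20.75
tcp_pos: [0.6419, 0.1277, 0.0498]
eef_rot: [28.1, 90.0, -149.0]
contact_force: [0.2, -0.3, 0.5]
gripper_width: 0.0277
time_s: 20.85
tcp_pos: [0.6422, 0.1278, 0.0503]
eef_rot: [97.9, 90.0, -79.2]
contact_force: [-0.5, 0.4, 0.1]
gripper_width: 0.0275
time_s: 21.35
tcp_pos: [0.6401, 0.127, 0.1234]
eef_rot: [18.7, 89.7, -158.4]
contact_force: [1.9, -0.5, -0.3]
gripper_width: 0.0425
shift [-0.0268 -0.0916  0.1485] dist 0.177 turn [98.   -0.3   0.44]
```

View pics/w13.png

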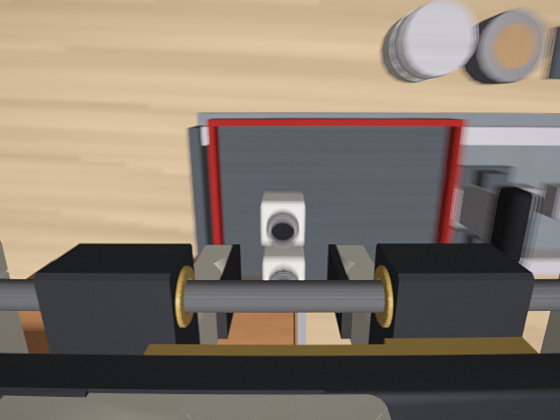

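Two adaptors stand upright in the tray at (283,220) and (283,270). Next is adaptor C.

```bash
python3 -m creep '[{"ax":3,"ay":0,"az":0,"tx":-0.02,"ty":-0.01,"tz":0.015,"fingers":0.044},{"ax":11,"ay":0,"az":0,"tx":-0.026,"ty":-0.028,"tz":0.045,"fingers":0.044},{"ax":19,"ay":0,"az":0,"tx":-0.026,"ty":-0.046,"tz":0.075,"fingers":0.044},{"ax":27,"ay":0,"az":0,"tx":-0.026,"ty":-0.063,"tz":0.105,"fingers":0.044},{"ax":35,"ay":0,"az":0,"tx":-0.026,"ty":-0.08,"tz":0.13,"fingers":0.044}]';python3 -c "
from h import *
go((0.492,0.212,0.16),-185)"
```

```text
time_s: 21.9
tcp_pos: [0.507, 0.2015, 0.1522]
eef_rot: [-104.4, 89.9, 43.1]
contact_force: [1.1, -0.4, -0.5]
gripper_width: 0.0438
shift [-0.0078 -0.0008  0.0183] dist 0.02 turn [6.257e+01 3.000e-02 9.000e-02]
```

```bash
python3 -m creep '[{"ax":8,"ay":0,"az":0,"tx":0,"ty":0,"tz":0.01,"fingers":0.044},{"ax":16,"ay":0,"az":0,"tx":0,"ty":0,"tz":0.018,"fingers":0.044},{"ax":24,"ay":0,"az":0,"tx":0,"ty":0,"tz":0.018,"fingers":0.044},{"ax":32,"ay":0,"az":0,"tx":0,"ty":0,"tz":0.018,"fingers":0.044},{"ax":40,"ay":0,"az":0,"tx":0,"ty":0,"tz":0.018,"fingers":0.044}]';python3 -m creep '[{"ax":8,"ay":0,"az":0,"tx":0,"ty":0,"tz":0,"fingers":0.044},{"ax":16,"ay":0,"az":0,"tx":0,"ty":0,"tz":0,"fingers":0.044},{"ax":22.5,"ay":0,"az":0,"tx":0,"ty":0,"tz":0,"fingers":0.044},{"ax":22.5,"ay":0,"az":0,"tx":0,"ty":0,"tz":0,"fingers":0.044}]';python3 -c "
from h import *
cap('wrist','w14')
go((0.492,0.212,0.0155),-185)"
```

```text
time_s: 22.4
tcp_pos: [0.4931, 0.211, 0.1521]
eef_rot: [-68.6, 89.9, 39.0]
contact_force: [0.2, -1.7, -0.4]
gripper_width: 0.0438
time_s: 22.8
tcp_pos: [0.4932, 0.2108, 0.152]
eef_rot: [-44.9, 89.9, 40.4]
contact_force: [0.8, -0.3, 0.8]
gripper_width: 0.0441
shift [0.1364 0.0014 0.001 ] dist 0.136 turn [0.55 0.05 0.05]
```

View pics/w14.png

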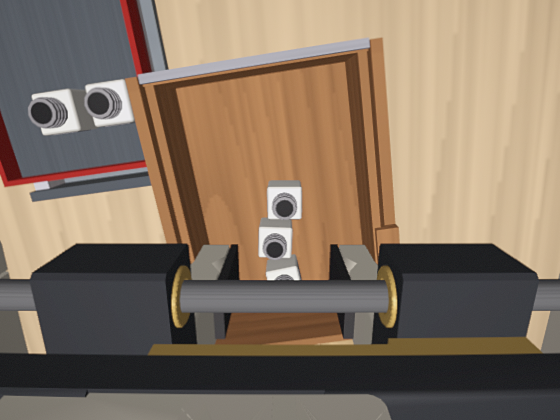

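```bash
python3 -c "
from h import *
c=cap('wrist')
print(plane(c,284,206,0.048),plane(c,274,243,.048),plane(c,284,283,.048))
go((0.492,0.212,0.0155),-185)"
```

```text
[0.49199726 0.21166267 0.048     ] [0.50230989 0.24153478 0.048     ] [0.49714773 0.2773885  0.048     ]
shift [0.1362 0.0013 0.0011] dist 0.136 turn [0.61 0.04 0.04]
```

```bash
python3 -m creep '[{"ax":0,"ay":0,"az":0,"tx":0.03,"ty":0.001,"tz":-0.001,"fingers":0.046},{"ax":0,"ay":0,"az":0,"tx":0.07,"ty":0.001,"tz":-0.001,"fingers":0.046},{"ax":0,"ay":0,"az":0,"tx":0.1,"ty":0.001,"tz":-0.001,"fingers":0.046},{"ax":0,"ay":0,"az":0,"tx":0.123,"ty":0.001,"tz":-0.001,"fingers":0.046},{"ax":0,"ay":0,"az":0,"tx":0.135,"ty":0.001,"tz":-0.001,"fingers":0.046}]';python3 -m creep '[{"ax":0,"ay":0,"az":0,"tx":0,"ty":0,"tz":0,"fingers":0.044},{"ax":0,"ay":0,"az":0,"tx":0,"ty":0,"tz":0,"fingers":0.03},{"ax":0,"ay":0,"az":0,"tx":0,"ty":0,"tz":0,"fingers":0.02},{"ax":0,"ay":0,"az":0,"tx":0,"ty":0,"tz":0,"fingers":0.01},{"ax":0,"ay":0,"az":0,"tx":0,"ty":0,"tz":0,"fingers":0.01}]' 30
```

```text
time_s: 23.4
tcp_pos: [0.4911, 0.209, 0.0145]
eef_rot: [136.2, 89.9, -138.2]
contact_force: [-0.2, -1.1, 0.1]
gripper_width: 0.0461
time_s: 23.9
tcp_pos: [0.4926, 0.2104, 0.0175]
eef_rot: [-45.9, 89.9, 39.6]
contact_force: [-2.2, 0.2, 6.4]
gripper_width: 0.0277
```

```bash
python3 -m creep '[{"ax":0,"ay":0,"az":0,"tx":-0.01,"ty":0,"tz":0,"fingers":0.01},{"ax":0,"ay":0,"az":0,"tx":-0.035,"ty":0,"tz":0,"fingers":0.01},{"ax":0,"ay":0,"az":0,"tx":-0.07,"ty":0,"tz":0,"fingers":0.01},{"ax":0,"ay":0,"az":0,"tx":-0.11,"ty":0,"tz":0,"fingers":0.01},{"ax":-5,"ay":0,"az":0,"tx":-0.14,"ty":0,"tz":0,"fingers":0.01}]';python3 -c "
from h import *
go((0.680,0.129,0.155),-87);cap('wrist','w15')"
```

```text
time_s: 24.4
tcp_pos: [0.4922, 0.2098, 0.1595]
eef_rot: [-55.1, 89.9, 35.3]
contact_force: [0.5, 1.1, -0.4]
gripper_width: 0.0274
shift [ 0.0048 -0.1872 -0.0823] dist 0.205 turn [-9.254e+01 -3.000e-02  1.500e-01]
```

View pics/w15.png

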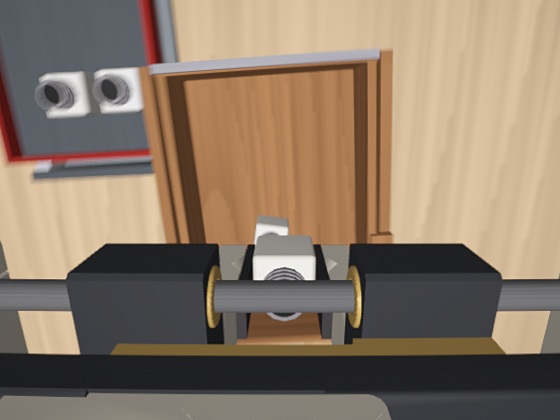

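C is held at (285,265) and D is undisturbed at (270,230). Now over to slot 3.

```bash
python3 -m creep '[{"ax":-8.5,"ay":0,"az":0,"tx":0,"ty":-0.025,"tz":-0.011,"fingers":0.01},{"ax":-17,"ay":0,"az":0,"tx":0,"ty":-0.06,"tz":-0.026,"fingers":0.01},{"ax":-25.5,"ay":0,"az":0,"tx":0,"ty":-0.095,"tz":-0.042,"fingers":0.01},{"ax":-34,"ay":0,"az":0,"tx":0,"ty":-0.13,"tz":-0.057,"fingers":0.01},{"ax":-42.5,"ay":0,"az":0,"tx":0,"ty":-0.165,"tz":-0.072,"fingers":0.01}]';python3 -c "
from h import *
go((0.680,0.129,0.11),-87)"
```

```text
time_s: 24.95
tcp_pos: [0.6585, 0.1381, 0.1568]
eef_rot: [-75.9, 90.0, 57.3]
contact_force: [0.1, 0.5, 0.5]
gripper_width: 0.0277
shift [ 0.0468 -0.0094 -0.0213] dist 0.052 turn [-4.974e+01 -0.000e+00  2.000e-02]
```

```bash
python3 -m creep '[{"ax":-8.5,"ay":0,"az":0,"tx":0,"ty":-0.004,"tz":-0.01,"fingers":0.01},{"ax":-17,"ay":0,"az":0,"tx":0,"ty":-0.009,"tz":-0.02,"fingers":0.01},{"ax":-25.5,"ay":0,"az":0,"tx":0.01,"ty":-0.009,"tz":-0.021,"fingers":0.01},{"ax":-34,"ay":0,"az":0,"tx":0.025,"ty":-0.009,"tz":-0.021,"fingers":0.01},{"ax":-42.5,"ay":0,"az":0,"tx":0.044,"ty":-0.009,"tz":-0.021,"fingers":0.01}]';python3 -m creep '[{"ax":-7.3,"ay":0,"az":0,"tx":0,"ty":0,"tz":0,"fingers":0.01},{"ax":-7.3,"ay":0,"az":0,"tx":0,"ty":0,"tz":0,"fingers":0.01}]';python3 -c "
from h import *
go((0.680,0.129,0.0505),-87);cap('wrist','w16')"
```

```text
time_s: 25.45
tcp_pos: [0.6787, 0.1295, 0.1129]
eef_rot: [-151.1, 89.9, 24.6]
contact_force: [0.5, -1.2, 0.6]
gripper_width: 0.0276
time_s: 25.65
tcp_pos: [0.6778, 0.1294, 0.1119]
eef_rot: [22.4, 89.9, -154.8]
contact_force: [0.4, 0.2, 0.4]
gripper_width: 0.0282
shift [ 0.0614  0.0004 -0.0022] dist 0.061 turn [-0.2   0.07 -0.03]
```

View pics/w16.png

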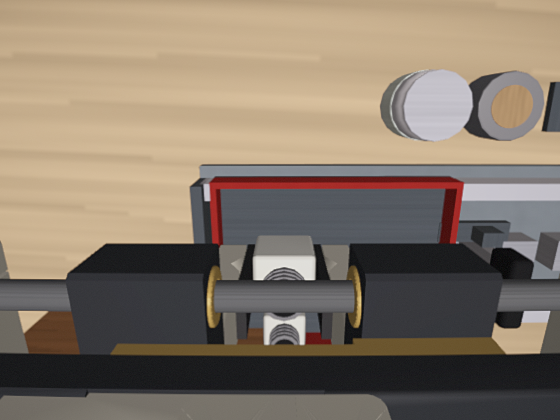

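```bash
python3 -m creep '[{"ax":0,"ay":0,"az":0,"tx":0.02,"ty":0,"tz":-0.002,"fingers":0.01},{"ax":0,"ay":0,"az":0,"tx":0.038,"ty":0,"tz":-0.002,"fingers":0.01},{"ax":0,"ay":0,"az":0,"tx":0.05,"ty":0,"tz":-0.002,"fingers":0.01},{"ax":0,"ay":0,"az":0,"tx":0.058,"ty":0,"tz":-0.002,"fingers":0.01},{"ax":0,"ay":0,"az":0,"tx":0.061,"ty":0,"tz":-0.002,"fingers":0.01}]';python3 -m creep '[{"ax":0,"ay":0,"az":0,"tx":0,"ty":0,"tz":0,"fingers":0.01}]';python3 -m creep '[{"ax":0,"ay":0,"az":0,"tx":0,"ty":0,"tz":0,"fingers":0.032},{"ax":0,"ay":0,"az":0,"tx":0,"ty":0,"tz":0,"fingers":0.036},{"ax":0,"ay":0,"az":0,"tx":-0.005,"ty":0,"tz":0,"fingers":0.038},{"ax":0,"ay":0,"az":0,"tx":-0.03,"ty":0,"tz":0,"fingers":0.04},{"ax":0,"ay":0,"az":0,"tx":-0.075,"ty":0,"tz":0,"fingers":0.046}]';python3 -c "
from h import *
cap('wrist','w17');go((0.503,0.246,0.155),-187)"
```

```text
time_s: 26.2
tcp_pos: [0.6801, 0.1296, 0.0508]
eef_rot: [28.1, 90.0, -149.2]
contact_force: [0.1, 0.3, -0.3]
gripper_width: 0.0277
time_s: 26.3
tcp_pos: [0.6805, 0.1298, 0.0514]
eef_rot: [156.5, 90.0, -20.9]
contact_force: [-0.0, 0.7, 0.1]
gripper_width: 0.0279
time_s: 26.8
tcp_pos: [0.6782, 0.129, 0.1241]
eef_rot: [17.2, 89.6, -160.2]
contact_force: [1.5, 1.3, -0.6]
gripper_width: 0.0429
shift [-0.0208 -0.1244  0.1744] dist 0.215 turn [99.79 -0.3   0.45]
```

View pics/w17.png

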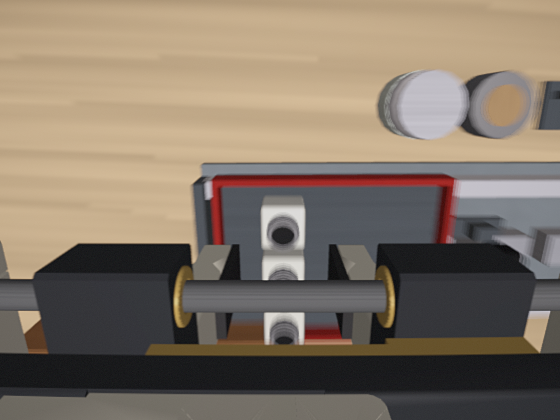

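Three adaptors are in a row in the tray, at (283,225), (283,265) and (283,325). Next is adaptor D.

```bash
python3 -m creep '[{"ax":3,"ay":0,"az":0,"tx":-0.018,"ty":-0.012,"tz":0.017,"fingers":0.046},{"ax":11,"ay":0,"az":0,"tx":-0.02,"ty":-0.037,"tz":0.052,"fingers":0.046},{"ax":19,"ay":0,"az":0,"tx":-0.02,"ty":-0.062,"tz":0.087,"fingers":0.046},{"ax":27,"ay":0,"az":0,"tx":-0.02,"ty":-0.087,"tz":0.122,"fingers":0.046},{"ax":35,"ay":0,"az":0,"tx":-0.02,"ty":-0.112,"tz":0.157,"fingers":0.046}]';python3 -c "
from h import *
go((0.503,0.246,0.155),-187)"
```

```text
time_s: 27.35
tcp_pos: [0.5171, 0.235, 0.1471]
eef_rot: [-108.3, 89.9, 39.0]
contact_force: [-0.7, 1.5, 0.5]
gripper_width: 0.0461
shift [-0.0079 -0.0017  0.0178] dist 0.02 turn [6.436e+01 3.000e-02 1.000e-01]
```

```bash
python3 -m creep '[{"ax":8.5,"ay":0,"az":0,"tx":0,"ty":-0.001,"tz":0.01,"fingers":0.046},{"ax":17,"ay":0,"az":0,"tx":0,"ty":-0.002,"tz":0.018,"fingers":0.046},{"ax":25.5,"ay":0,"az":0,"tx":0,"ty":-0.002,"tz":0.018,"fingers":0.046},{"ax":34,"ay":0,"az":0,"tx":0,"ty":-0.002,"tz":0.018,"fingers":0.046},{"ax":42.5,"ay":0,"az":0,"tx":0,"ty":-0.002,"tz":0.018,"fingers":0.046}]';python3 -m creep '[{"ax":8,"ay":0,"az":0,"tx":0,"ty":0,"tz":0,"fingers":0.046},{"ax":16,"ay":0,"az":0,"tx":0,"ty":0,"tz":0,"fingers":0.046},{"ax":21.5,"ay":0,"az":0,"tx":0,"ty":0,"tz":0,"fingers":0.046},{"ax":21.5,"ay":0,"az":0,"tx":0,"ty":0,"tz":0,"fingers":0.046}]';python3 -c "
from h import *
cap('wrist','w18')
go((0.503,0.246,0.0155),-187)"
```

```text
time_s: 27.85
tcp_pos: [0.5041, 0.2459, 0.1472]
eef_rot: [-63.8, 89.9, 41.1]
contact_force: [-0.1, 0.2, -0.5]
gripper_width: 0.046
time_s: 28.25
tcp_pos: [0.5042, 0.2457, 0.147]
eef_rot: [-42.8, 89.9, 40.8]
contact_force: [-0.8, -0.2, 0.5]
gripper_width: 0.046
shift [1.314e-01 1.400e-03 1.000e-04] dist 0.131 turn [0.84 0.05 0.05]
```

View pics/w18.png

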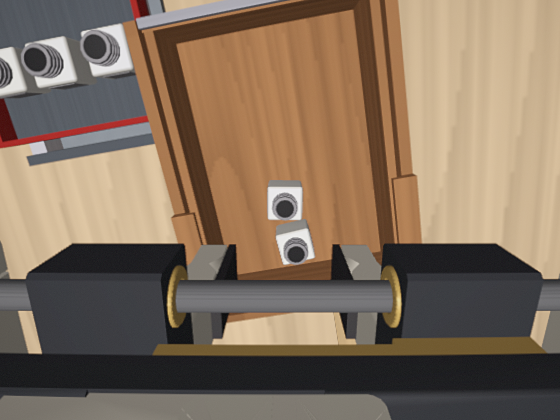

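```bash
python3 -c "
from h import *
c=cap('wrist')
print(plane(c,285,208,0.048),plane(c,295,253,.048))"; python3 -m creep '[{"ax":0,"ay":0,"az":0,"tx":0.03,"ty":0.001,"tz":-0.001,"fingers":0.046},{"ax":0,"ay":0,"az":0,"tx":0.065,"ty":0.001,"tz":-0.001,"fingers":0.046},{"ax":0,"ay":0,"az":0,"tx":0.095,"ty":0.001,"tz":-0.001,"fingers":0.046},{"ax":0,"ay":0,"az":0,"tx":0.118,"ty":0.001,"tz":-0.001,"fingers":0.046},{"ax":0,"ay":0,"az":0,"tx":0.13,"ty":0.001,"tz":-0.001,"fingers":0.046}]';python3 -m creep '[{"ax":0,"ay":0,"az":0,"tx":0,"ty":0,"tz":0,"fingers":0.044},{"ax":0,"ay":0,"az":0,"tx":0,"ty":0,"tz":0,"fingers":0.03},{"ax":0,"ay":0,"az":0,"tx":0,"ty":0,"tz":0,"fingers":0.02},{"ax":0,"ay":0,"az":0,"tx":0,"ty":0,"tz":0,"fingers":0.01},{"ax":0,"ay":0,"az":0,"tx":0,"ty":0,"tz":0,"fingers":0.01}]' 30
```

```text
[0.50234735 0.24676274 0.048     ] [0.49848227 0.28426657 0.048     ]
time_s: 28.85
tcp_pos: [0.5021, 0.2439, 0.0144]
eef_rot: [139.4, 89.9, -136.8]
contact_force: [-0.4, 0.7, 0.9]
gripper_width: 0.046
time_s: 29.35
tcp_pos: [0.5036, 0.2453, 0.0175]
eef_rot: [-42.5, 89.9, 41.2]
contact_force: [-1.0, 0.8, 6.9]
gripper_width: 0.0278
```

```bash
python3 -m creep '[{"ax":0,"ay":0,"az":0,"tx":-0.01,"ty":0,"tz":0,"fingers":0.01},{"ax":0,"ay":0,"az":0,"tx":-0.035,"ty":0,"tz":0,"fingers":0.01},{"ax":0,"ay":0,"az":0,"tx":-0.07,"ty":0,"tz":0,"fingers":0.01},{"ax":0,"ay":0,"az":0,"tx":-0.11,"ty":0,"tz":0,"fingers":0.01},{"ax":-5,"ay":0,"az":0,"tx":-0.14,"ty":0,"tz":0,"fingers":0.01}]';python3 -c "
from h import *
go((0.6075,0.061,0.155),-87)"
```

```text
time_s: 29.85
tcp_pos: [0.5032, 0.2447, 0.1595]
eef_rot: [-52.6, 89.9, 36.2]
contact_force: [0.1, 1.0, 0.5]
gripper_width: 0.0276
shift [ 0.0044 -0.1082 -0.1814] dist 0.211 turn [-9.424e+01 -2.000e-02  1.400e-01]
```

```bash
python3 -m creep '[{"ax":-8.5,"ay":0,"az":0,"tx":0,"ty":-0.015,"tz":-0.025,"fingers":0.01},{"ax":-17,"ay":0,"az":0,"tx":0,"ty":-0.035,"tz":-0.058,"fingers":0.01},{"ax":-25.5,"ay":0,"az":0,"tx":0,"ty":-0.055,"tz":-0.092,"fingers":0.01},{"ax":-34,"ay":0,"az":0,"tx":0,"ty":-0.075,"tz":-0.125,"fingers":0.01},{"ax":-42.5,"ay":0,"az":0,"tx":0,"ty":-0.095,"tz":-0.158,"fingers":0.01}]';python3 -c "
from h import *
go((0.6075,0.061,0.11),-87)"
```

```text
time_s: 30.35
tcp_pos: [0.5947, 0.0831, 0.1572]
eef_rot: [-101.5, 90.0, 30.1]
contact_force: [1.2, 0.4, -0.4]
gripper_width: 0.0277
shift [ 0.0472  0.0051 -0.025 ] dist 0.054 turn [-5.142e+01 -2.000e-02  3.000e-02]
```

```bash
python3 -m creep '[{"ax":-8.5,"ay":0,"az":0,"tx":0,"ty":0.003,"tz":-0.012,"fingers":0.01},{"ax":-17,"ay":0,"az":0,"tx":0,"ty":0.005,"tz":-0.024,"fingers":0.01},{"ax":-25.5,"ay":0,"az":0,"tx":0.01,"ty":0.005,"tz":-0.024,"fingers":0.01},{"ax":-34,"ay":0,"az":0,"tx":0.025,"ty":0.005,"tz":-0.024,"fingers":0.01},{"ax":-42.5,"ay":0,"az":0,"tx":0.044,"ty":0.005,"tz":-0.024,"fingers":0.01}]';python3 -m creep '[{"ax":-8.5,"ay":0,"az":0,"tx":0,"ty":0,"tz":0,"fingers":0.01},{"ax":-9,"ay":0,"az":0,"tx":0,"ty":0,"tz":0,"fingers":0.01}]';python3 -c "
from h import *
go((0.6075,0.061,0.0505),-87);cap('wrist','w19')"
```

```text
time_s: 30.85
tcp_pos: [0.6068, 0.063, 0.1132]
eef_rot: [-152.0, 89.9, 22.0]
contact_force: [-0.6, -0.4, -0.1]
gripper_width: 0.0279
time_s: 31.05
tcp_pos: [0.606, 0.0629, 0.1123]
eef_rot: [21.7, 89.9, -155.4]
contact_force: [0.2, 0.6, 0.2]
gripper_width: 0.0277
shift [ 0.0618  0.002  -0.0015] dist 0.062 turn [-0.15  0.05 -0.02]
```

View pics/w19.png

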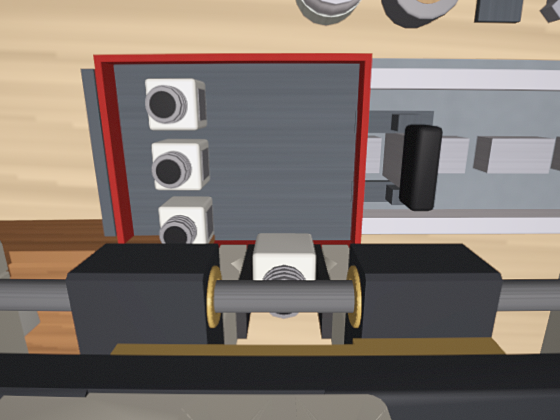

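```bash
python3 -m creep '[{"ax":0,"ay":0,"az":0,"tx":0.02,"ty":0.001,"tz":-0.001,"fingers":0.01},{"ax":0,"ay":0,"az":0,"tx":0.038,"ty":0.001,"tz":-0.001,"fingers":0.01},{"ax":0,"ay":0,"az":0,"tx":0.05,"ty":0.001,"tz":-0.001,"fingers":0.01},{"ax":0,"ay":0,"az":0,"tx":0.058,"ty":0.001,"tz":-0.001,"fingers":0.01},{"ax":0,"ay":0,"az":0,"tx":0.061,"ty":0.001,"tz":-0.001,"fingers":0.01}]';python3 -m creep '[{"ax":0,"ay":0,"az":0,"tx":0,"ty":0,"tz":0,"fingers":0.01}]';python3 -m creep '[{"ax":0,"ay":0,"az":0,"tx":0,"ty":0,"tz":0,"fingers":0.032},{"ax":0,"ay":0,"az":0,"tx":0,"ty":0,"tz":0,"fingers":0.036},{"ax":0,"ay":0,"az":0,"tx":-0.005,"ty":0,"tz":0,"fingers":0.038},{"ax":0,"ay":0,"az":0,"tx":-0.03,"ty":0,"tz":0,"fingers":0.04},{"ax":0,"ay":0,"az":0,"tx":-0.075,"ty":0,"tz":0,"fingers":0.046}]';python3 -c "
from h import *
cap('wrist','w20');go((0.4985,0.284,0.155),-173.5)"
```

```text
time_s: 31.6
tcp_pos: [0.6073, 0.0622, 0.0508]
eef_rot: [24.8, 90.0, -152.5]
contact_force: [0.0, -0.2, -0.3]
gripper_width: 0.0279
time_s: 31.7
tcp_pos: [0.6076, 0.0623, 0.0514]
eef_rot: [113.0, 90.0, -64.3]
contact_force: [0.7, -0.6, 0.9]
gripper_width: 0.0275
time_s: 32.2
tcp_pos: [0.6054, 0.0616, 0.1246]
eef_rot: [15.4, 89.7, -161.9]
contact_force: [1.1, -0.2, 0.9]
gripper_width: 0.043
shift [-0.0207 -0.2266  0.101 ] dist 0.249 turn [86.3  -0.35  0.36]
```

View pics/w20.png

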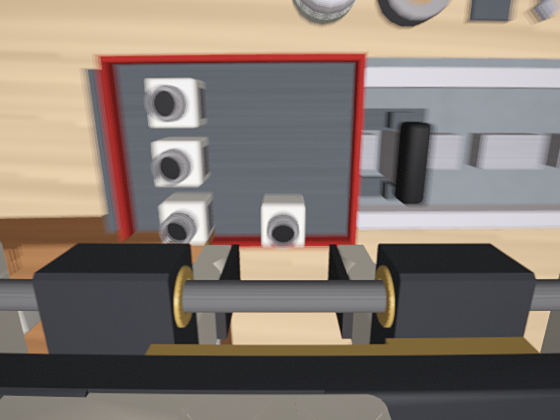

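Four are in, all upright. Adaptor E next.

```bash
python3 -m creep '[{"ax":3,"ay":0,"az":0,"tx":-0.018,"ty":-0.025,"tz":0.011,"fingers":0.046},{"ax":11,"ay":0,"az":0,"tx":-0.02,"ty":-0.068,"tz":0.03,"fingers":0.046},{"ax":19,"ay":0,"az":0,"tx":-0.02,"ty":-0.112,"tz":0.05,"fingers":0.046},{"ax":27,"ay":0,"az":0,"tx":-0.02,"ty":-0.155,"tz":0.069,"fingers":0.046},{"ax":35,"ay":0,"az":0,"tx":-0.02,"ty":-0.2,"tz":0.089,"fingers":0.046}]';python3 -c "
from h import *
go((0.4985,0.284,0.155),-173.5)"
```

```text
time_s: 32.75
tcp_pos: [0.5111, 0.2542, 0.1473]
eef_rot: [-106.3, 89.9, 41.7]
contact_force: [1.0, 0.1, 0.5]
gripper_width: 0.0461
shift [-0.0077 -0.0186  0.0265] dist 0.033 turn [5.149e+01 2.000e-02 1.100e-01]
```

```bash
python3 -m creep '[{"ax":8.5,"ay":0,"az":0,"tx":0,"ty":-0.008,"tz":0.012,"fingers":0.046},{"ax":17,"ay":0,"az":0,"tx":0,"ty":-0.016,"tz":0.024,"fingers":0.046},{"ax":25.5,"ay":0,"az":0,"tx":0,"ty":-0.018,"tz":0.026,"fingers":0.046},{"ax":34,"ay":0,"az":0,"tx":0,"ty":-0.018,"tz":0.026,"fingers":0.046},{"ax":42.5,"ay":0,"az":0,"tx":0,"ty":-0.018,"tz":0.026,"fingers":0.046}]';python3 -m creep '[{"ax":8.5,"ay":0,"az":0,"tx":0,"ty":0,"tz":0,"fingers":0.046},{"ax":9,"ay":0,"az":0,"tx":0,"ty":0,"tz":0,"fingers":0.046},{"ax":9,"ay":0,"az":0,"tx":0,"ty":0,"tz":0,"fingers":0.046}]';python3 -c "
from h import *
cap('wrist','w21')
go((0.4985,0.284,0.0155),-173.5)"
```

```text
time_s: 33.25
tcp_pos: [0.4992, 0.2821, 0.147]
eef_rot: [-61.1, 89.9, 44.4]
contact_force: [-0.2, 0.2, -0.1]
gripper_width: 0.0461
time_s: 33.55
tcp_pos: [0.4993, 0.2817, 0.1467]
eef_rot: [-53.4, 90.0, 43.6]
contact_force: [0.3, 1.1, 0.7]
gripper_width: 0.046
shift [0.1311 0.0006 0.0024] dist 0.131 turn [0.56 0.02 0.03]
```

View pics/w21.png

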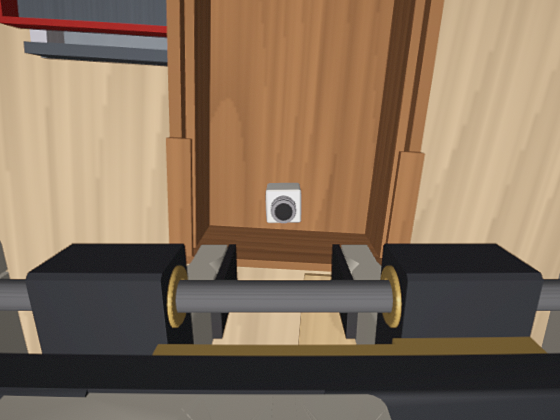

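```bash
python3 -c "
from h import *
c=cap('wrist')
print(plane(c,284,210,0.048))"; python3 -m creep '[{"ax":0,"ay":0,"az":0,"tx":0.03,"ty":0.001,"tz":0.001,"fingers":0.046},{"ax":0,"ay":0,"az":0,"tx":0.065,"ty":0.001,"tz":0.001,"fingers":0.046},{"ax":0,"ay":0,"az":0,"tx":0.095,"ty":0.001,"tz":0.002,"fingers":0.046},{"ax":0,"ay":0,"az":0,"tx":0.118,"ty":0.001,"tz":0.002,"fingers":0.046},{"ax":0,"ay":0,"az":0,"tx":0.13,"ty":0.001,"tz":0.002,"fingers":0.046}]';python3 -m creep '[{"ax":0,"ay":0,"az":0,"tx":0,"ty":0,"tz":0,"fingers":0.044},{"ax":0,"ay":0,"az":0,"tx":0,"ty":0,"tz":0,"fingers":0.03},{"ax":0,"ay":0,"az":0,"tx":0,"ty":0,"tz":0,"fingers":0.02},{"ax":0,"ay":0,"az":0,"tx":0,"ty":0,"tz":0,"fingers":0.01},{"ax":0,"ay":0,"az":0,"tx":0,"ty":0,"tz":0,"fingers":0.01}]' 30
```

```text
[0.49773748 0.28412055 0.048     ]
time_s: 34.15
tcp_pos: [0.4972, 0.2826, 0.0142]
eef_rot: [129.0, 89.8, -134.0]
contact_force: [0.1, -0.3, 0.0]
gripper_width: 0.046
time_s: 34.65
tcp_pos: [0.4986, 0.2841, 0.0176]
eef_rot: [-53.9, 89.9, 43.0]
contact_force: [-0.1, 0.3, 5.5]
gripper_width: 0.0277
```

S5 goal is (0.6453, 0.063).

```bash
python3 -m creep '[{"ax":0,"ay":0,"az":0,"tx":-0.01,"ty":0,"tz":0,"fingers":0.01},{"ax":0,"ay":0,"az":0,"tx":-0.035,"ty":0,"tz":0,"fingers":0.01},{"ax":0,"ay":0,"az":0,"tx":-0.07,"ty":0,"tz":0,"fingers":0.01},{"ax":0,"ay":0,"az":0,"tx":-0.11,"ty":0,"tz":0,"fingers":0.01},{"ax":-5,"ay":0,"az":0,"tx":-0.14,"ty":0,"tz":0,"fingers":0.01}]';python3 -c "
from h import *
go((0.6455,0.063,0.155),-87)"
```

```text
time_s: 35.15
tcp_pos: [0.4982, 0.2836, 0.1595]
eef_rot: [-62.6, 89.9, 39.3]
contact_force: [1.0, 0.7, -0.8]
gripper_width: 0.0275
shift [ 0.0044 -0.0987 -0.2462] dist 0.265 turn [-8.111e+01 -3.000e-02  1.300e-01]
```

```bash
python3 -m creep '[{"ax":-8.5,"ay":0,"az":0,"tx":0,"ty":-0.012,"tz":-0.03,"fingers":0.01},{"ax":-17,"ay":0,"az":0,"tx":0,"ty":-0.03,"tz":-0.074,"fingers":0.01},{"ax":-25.5,"ay":0,"az":0,"tx":0,"ty":-0.047,"tz":-0.118,"fingers":0.01},{"ax":-34,"ay":0,"az":0,"tx":0,"ty":-0.065,"tz":-0.162,"fingers":0.01},{"ax":-42.5,"ay":0,"az":0,"tx":0,"ty":-0.083,"tz":-0.206,"fingers":0.01}]';python3 -c "
from h import *
go((0.6455,0.063,0.11),-87)"
```

```text
time_s: 35.65
tcp_pos: [0.6187, 0.1025, 0.1573]
eef_rot: [-111.2, 90.0, 31.4]
contact_force: [0.9, 1.4, -0.4]
gripper_width: 0.0275
shift [ 0.0473  0.0152 -0.0453] dist 0.067 turn [-4.041e+01 -3.000e-02  3.000e-02]
```

```bash
python3 -m creep '[{"ax":-8.5,"ay":0,"az":0,"tx":0,"ty":0.005,"tz":-0.016,"fingers":0.01},{"ax":-17,"ay":0,"az":0,"tx":0,"ty":0.01,"tz":-0.032,"fingers":0.01},{"ax":-25.5,"ay":0,"az":0,"tx":0.01,"ty":0.015,"tz":-0.043,"fingers":0.01},{"ax":-34,"ay":0,"az":0,"tx":0.025,"ty":0.015,"tz":-0.043,"fingers":0.01},{"ax":-40.5,"ay":0,"az":0,"tx":0.044,"ty":0.015,"tz":-0.043,"fingers":0.01}]';python3 -m creep '[{"ax":0,"ay":0,"az":0,"tx":0,"ty":0,"tz":0,"fingers":0.01},{"ax":0,"ay":0,"az":0,"tx":0,"ty":0,"tz":0,"fingers":0.01}]';python3 -c "
from h import *
go((0.6455,0.063,0.0505),-87);cap('wrist','w22')"
```

```text
time_s: 36.15
tcp_pos: [0.6434, 0.0653, 0.1131]
eef_rot: [-162.6, 89.9, 20.4]
contact_force: [-0.7, 0.8, -0.4]
gripper_width: 0.0276
time_s: 36.35
tcp_pos: [0.6428, 0.0657, 0.1129]
eef_rot: [57.0, 90.0, -120.5]
contact_force: [-0.2, 0.3, 0.0]
gripper_width: 0.0279
shift [ 0.0624  0.0028 -0.0026] dist 0.062 turn [-0.46  0.02 -0.02]
```

View pics/w22.png

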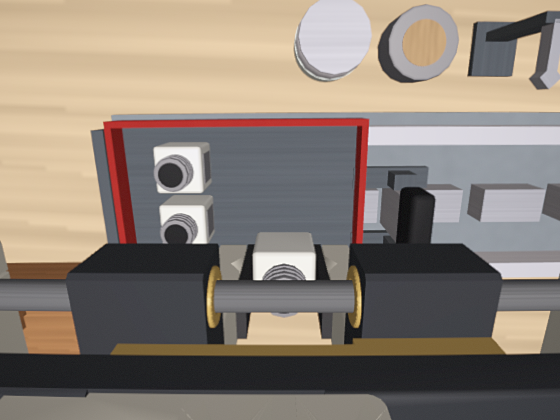

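```bash
python3 -m creep '[{"ax":0,"ay":0,"az":0,"tx":0.02,"ty":0.002,"tz":-0.002,"fingers":0.01},{"ax":0,"ay":0,"az":0,"tx":0.038,"ty":0.002,"tz":-0.002,"fingers":0.01},{"ax":0,"ay":0,"az":0,"tx":0.05,"ty":0.002,"tz":-0.002,"fingers":0.01},{"ax":0,"ay":0,"az":0,"tx":0.058,"ty":0.002,"tz":-0.002,"fingers":0.01},{"ax":0,"ay":0,"az":0,"tx":0.062,"ty":0.002,"tz":-0.002,"fingers":0.01}]';python3 -m creep '[{"ax":0,"ay":0,"az":0,"tx":0,"ty":0,"tz":0,"fingers":0.01}]';python3 -m creep '[{"ax":0,"ay":0,"az":0,"tx":0,"ty":0,"tz":0,"fingers":0.032},{"ax":0,"ay":0,"az":0,"tx":0,"ty":0,"tz":0,"fingers":0.036},{"ax":0,"ay":0,"az":0,"tx":-0.005,"ty":0,"tz":0,"fingers":0.038},{"ax":0,"ay":0,"az":0,"tx":-0.03,"ty":0,"tz":0,"fingers":0.04},{"ax":0,"ay":0,"az":0,"tx":-0.075,"ty":0,"tz":0,"fingers":0.046}]';python3 -c "
from h import *
cap('wrist','w23');go((0.40,-0.03,0.25),-90)"
```

```text
time_s: 36.9
tcp_pos: [0.6451, 0.064, 0.0504]
eef_rot: [108.8, 90.0, -68.5]
contact_force: [-11.1, 0.1, 36.1]
gripper_width: 0.0277
time_s: 37.0
tcp_pos: [0.6454, 0.0641, 0.051]
eef_rot: [176.6, 89.9, -0.7]
contact_force: [-0.7, -0.1, 0.1]
gripper_width: 0.0276
time_s: 37.5
tcp_pos: [0.6429, 0.0633, 0.1232]
eef_rot: [14.1, 89.6, -163.2]
contact_force: [1.3, -0.3, -0.7]
gripper_width: 0.0434
shift [-0.118   0.082   0.2515] dist 0.29 turn [ 2.81 -0.45  0.02]
```

View pics/w23.png

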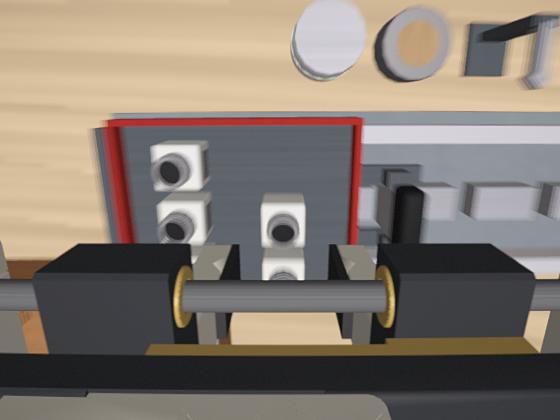

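Five are in. Now the loose adaptor.

```bash
python3 -c "
from h import *
go((0.451,-0.014,0.17),-109)"
python3 -m creep '[{"ax":0,"ay":0,"az":0,"tx":-0.03,"ty":0,"tz":0.01,"fingers":0.05},{"ax":4,"ay":0,"az":0,"tx":-0.047,"ty":0.015,"tz":0.04,"fingers":0.055},{"ax":8,"ay":0,"az":0,"tx":-0.047,"ty":0.03,"tz":0.085,"fingers":0.055},{"ax":12,"ay":0,"az":0,"tx":-0.047,"ty":0.045,"tz":0.125,"fingers":0.055},{"ax":16,"ay":0,"az":0,"tx":-0.047,"ty":0.06,"tz":0.165,"fingers":0.055}]';python3 -c "
from h import *
go((0.451,-0.014,0.16),-109)"
```

```text
shift [-0.0376  0.0685  0.2004] dist 0.215 turn [21.81 -0.45  0.1 ]
time_s: 38.05
tcp_pos: [0.4816, -0.0044, 0.1728]
eef_rot: [-148.2, 89.9, 18.3]
contact_force: [0.1, -0.4, 0.0]
gripper_width: 0.0552
shift [0.0127 0.0164 0.0276] dist 0.035 turn [ 5.56 -0.06  0.04]
```

```bash
python3 -m creep '[{"ax":5.5,"ay":0,"az":0,"tx":0.004,"ty":0.01,"tz":0.02,"fingers":0.055},{"ax":5.5,"ay":0,"az":0,"tx":0.01,"ty":0.016,"tz":0.027,"fingers":0.055},{"ax":5.5,"ay":0,"az":0,"tx":0.01,"ty":0.016,"tz":0.027,"fingers":0.055},{"ax":5.5,"ay":0,"az":0,"tx":0.01,"ty":0.016,"tz":0.027,"fingers":0.055}]';python3 -c "
from h import *
c=cap('wrist','w24');fits(c)
go((0.451,-0.014,0.0115),-109)"
```

```text
time_s: 38.45
tcp_pos: [0.4542, -0.0129, 0.1627]
eef_rot: [-159.7, 89.9, 1.7]
contact_force: [0.6, 0.3, -0.7]
gripper_width: 0.0549
px [111.  36.] body [0.609  0.0613] [28.4 39.5] yaw 89.9 ztop 0.0658 spig [0.6035 0.0609 0.0794] 0.0804
px [287. 194.] body [ 0.45   -0.0147] [28.  28.6] yaw 70.0 ztop 0.0269 spig [ 0.4505 -0.0148  0.0406] 0.0416
shift [0.151  0.0023 0.0029] dist 0.151 turn [ 0.32 -0.04  0.01]
```

View pics/w24.png

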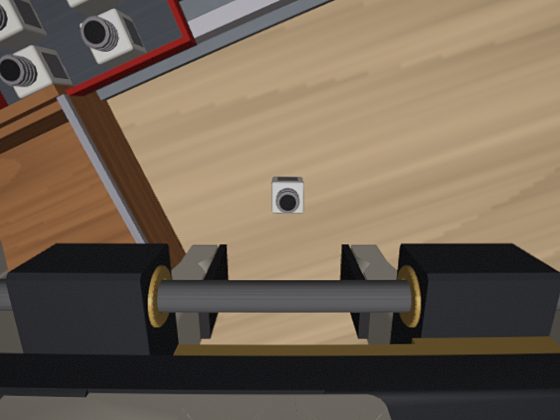

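The loose adaptor is at (287,194), unmoved and square with the jaws.

```bash
python3 -m creep '[{"ax":0,"ay":0,"az":0,"tx":0.03,"ty":0.002,"tz":0.003,"fingers":0.05},{"ax":0,"ay":0,"az":0,"tx":0.07,"ty":0.003,"tz":0.003,"fingers":0.05},{"ax":0,"ay":0,"az":0,"tx":0.11,"ty":0.003,"tz":0.003,"fingers":0.05},{"ax":0,"ay":0,"az":0,"tx":0.138,"ty":0.003,"tz":0.003,"fingers":0.05},{"ax":0,"ay":0,"az":0,"tx":0.15,"ty":0.003,"tz":0.003,"fingers":0.05}]';python3 -m creep '[{"ax":0,"ay":0,"az":0,"tx":0,"ty":0,"tz":0,"fingers":0.044},{"ax":0,"ay":0,"az":0,"tx":0,"ty":0,"tz":0,"fingers":0.03},{"ax":0,"ay":0,"az":0,"tx":0,"ty":0,"tz":0,"fingers":0.02},{"ax":0,"ay":0,"az":0,"tx":0,"ty":0,"tz":0,"fingers":0.01},{"ax":0,"ay":0,"az":0,"tx":0,"ty":0,"tz":0,"fingers":0.01}]' 30;python3 -m creep '[{"ax":0,"ay":0,"az":0,"tx":-0.01,"ty":0,"tz":0,"fingers":0.01},{"ax":0,"ay":0,"az":0,"tx":-0.035,"ty":0,"tz":0,"fingers":0.01},{"ax":0,"ay":0,"az":0,"tx":-0.07,"ty":0,"tz":0,"fingers":0.01},{"ax":0,"ay":0,"az":0,"tx":-0.11,"ty":0,"tz":0,"fingers":0.01},{"ax":0,"ay":0,"az":0,"tx":-0.145,"ty":0,"tz":0,"fingers":0.01}]';python3 -c "
from h import *
go((0.6833,0.065,0.15),-87)"
```

```text
time_s: 39.0
tcp_pos: [0.4487, -0.0152, 0.0093]
eef_rot: [41.0, 89.7, -157.7]
contact_force: [-0.2, 0.6, 0.1]
gripper_width: 0.0499
time_s: 39.5
tcp_pos: [0.4501, -0.0147, 0.0131]
eef_rot: [-139.9, 89.9, 21.3]
contact_force: [-0.8, 0.9, 2.1]
gripper_width: 0.0278
time_s: 40.0
tcp_pos: [0.449, -0.0152, 0.1602]
eef_rot: [-144.4, 89.9, 16.8]
contact_force: [0.8, 0.1, -0.5]
gripper_width: 0.0277
shift [ 0.0106 -0.1513 -0.196 ] dist 0.248 turn [-21.76  -0.08   0.04]
```

```bash
python3 -m creep '[{"ax":-4,"ay":0,"az":0,"tx":0,"ty":-0.015,"tz":-0.02,"fingers":0.01},{"ax":-8,"ay":0,"az":0,"tx":0,"ty":-0.042,"tz":-0.055,"fingers":0.01},{"ax":-13,"ay":0,"az":0,"tx":0,"ty":-0.07,"tz":-0.09,"fingers":0.01},{"ax":-18,"ay":0,"az":0,"tx":0,"ty":-0.1,"tz":-0.129,"fingers":0.01},{"ax":-21.8,"ay":0,"az":0,"tx":0,"ty":-0.13,"tz":-0.168,"fingers":0.01}]';python3 -c "
from h import *
go((0.6833,0.065,0.11),-87)"
```

```text
time_s: 40.5
tcp_pos: [0.6516, 0.0544, 0.1586]
eef_rot: [-160.2, 89.9, 23.0]
contact_force: [-0.2, -0.6, 0.7]
gripper_width: 0.0275
shift [ 0.0487 -0.0087 -0.0322] dist 0.059 turn [ 0.23 -0.05  0.02]
```

```bash
python3 -m creep '[{"ax":0,"ay":0,"az":0,"tx":0,"ty":-0.005,"tz":-0.018,"fingers":0.01},{"ax":0,"ay":0,"az":0,"tx":0.01,"ty":-0.008,"tz":-0.03,"fingers":0.01},{"ax":0,"ay":0,"az":0,"tx":0.03,"ty":-0.008,"tz":-0.03,"fingers":0.01},{"ax":0,"ay":0,"az":0,"tx":0.045,"ty":-0.008,"tz":-0.03,"fingers":0.01},{"ax":0,"ay":0,"az":0,"tx":0.045,"ty":-0.008,"tz":-0.03,"fingers":0.01}]';python3 -c "
from h import *
go((0.6833,0.065,0.052),-87);cap('wrist','w25')"
```

```text
time_s: 41.0
tcp_pos: [0.6772, 0.0628, 0.1097]
eef_rot: [9.6, 89.7, -167.4]
contact_force: [-0.5, 0.3, -0.3]
gripper_width: 0.0275
shift [ 0.0576 -0.0019 -0.0065] dist 0.058 turn [-0.02  0.28 -0.05]
```

View pics/w25.png

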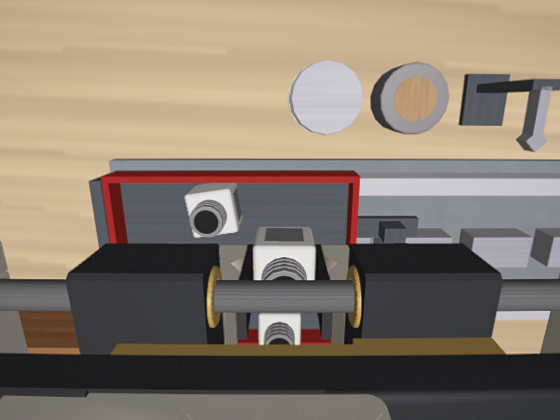

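The slot 3 adaptor has been knocked aside: it is now turned, at (212,210). I'll check whether it blocks this slot.

```bash
python3 -c "
from h import *
c=cap('wrist');fits(c)
print(plane(c,206,222,0.08),pt(c,206,222),pt(c,222,197))
go((0.6833,0.065,0.052),-87)"
```

```text
px [483. 103.] body [ 0.7613 -0.0812] [39.5 43.5] yaw 3.6 ztop 0.0049 spig [ 0.7679 -0.0717  0.019 ] 0.0217
px [100. 211.] body [0.674  0.1888] [43.2  9.8] yaw 2.7 ztop 0.0387 spig [0.6882 0.1749 0.0537] 0.0543
[0.68526654 0.10743991 0.08      ] [0.68548368 0.10730733 0.08061873] [0.69620226 0.10098634 0.06475888]
shift [ 0.0606 -0.0016 -0.0043] dist 0.061 turn [ 0.02  0.02 -0.02]
```

K (the knocked one) is at (0.685, 0.1075), so slot 6 is short of finger room. I'll put the held one nearer the −y wall, with fingertips just above the wall top, and let it down from there.

```bash
python3 -m creep '[{"ax":0,"ay":0,"az":0,"tx":0,"ty":0.005,"tz":-0.002,"fingers":0.01},{"ax":0,"ay":0,"az":0,"tx":0.01,"ty":0.009,"tz":-0.003,"fingers":0.01},{"ax":0,"ay":0,"az":0,"tx":0.025,"ty":0.009,"tz":-0.003,"fingers":0.01},{"ax":0,"ay":0,"az":0,"tx":0.04,"ty":0.009,"tz":-0.003,"fingers":0.01},{"ax":0,"ay":0,"az":0,"tx":0.048,"ty":0.009,"tz":-0.003,"fingers":0.01}]';python3 -m creep '[{"ax":0,"ay":0,"az":0,"tx":0,"ty":0,"tz":0,"fingers":0.01},{"ax":0,"ay":0,"az":0,"tx":0,"ty":0,"tz":0,"fingers":0.01}]';python3 -c "
from h import *
go((0.682,0.054,0.058),-87);cap('wrist','w26')"
```

```text
time_s: 41.6
tcp_pos: [0.6818, 0.0543, 0.0615]
eef_rot: [9.0, 89.8, -168.0]
contact_force: [0.1, 0.4, -0.6]
gripper_width: 0.0277
time_s: 41.8
tcp_pos: [0.6832, 0.0547, 0.0639]
eef_rot: [36.3, 90.0, -140.6]
contact_force: [-1.0, -0.4, 0.3]
gripper_width: 0.0279
shift [0.0059 0.0006 0.0012] dist 0.006 turn [ 0.04  0.03 -0.02]
```

View pics/w26.png

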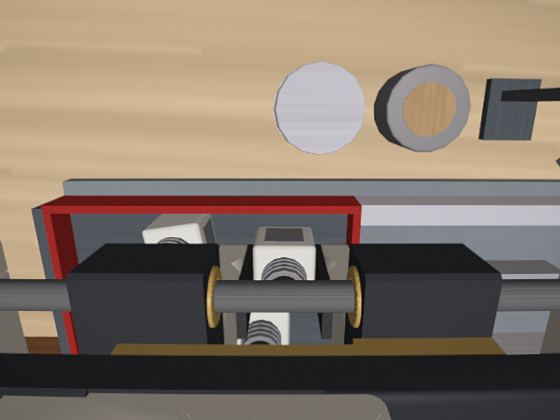

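```bash
python3 -m creep '[{"ax":0,"ay":0,"az":0,"tx":0.002,"ty":0.001,"tz":0.001,"fingers":0.01},{"ax":0,"ay":0,"az":0,"tx":0.004,"ty":0.001,"tz":0.001,"fingers":0.01},{"ax":0,"ay":0,"az":0,"tx":0.006,"ty":0.001,"tz":0.001,"fingers":0.01},{"ax":0,"ay":0,"az":0,"tx":0.0065,"ty":0.001,"tz":0.001,"fingers":0.01}]';python3 -c "
from h import *
go((0.682,0.054,0.058),-87);print(st()['contact_force'])"
```

```text
time_s: 42.25
tcp_pos: [0.6821, 0.0536, 0.0576]
eef_rot: [-8.0, 90.0, 175.0]
contact_force: [-0.1, 0.2, -0.3]
gripper_width: 0.0276
shift [-0.0004 -0.0004  0.0001] dist 0.001 turn [0.02 0.01 0.  ]
[-0.11760444  0.21395637 -0.33404888]
```

```bash
python3 -m creep '[{"ax":0,"ay":0,"az":0,"tx":0.001,"ty":0,"tz":0,"fingers":0.01},{"ax":0,"ay":0,"az":0,"tx":0.002,"ty":0,"tz":0,"fingers":0.01},{"ax":0,"ay":0,"az":0,"tx":0.002,"ty":0,"tz":0,"fingers":0.01}]';python3 -m creep '[{"ax":0,"ay":0,"az":0,"tx":0,"ty":0,"tz":0,"fingers":0.03},{"ax":0,"ay":0,"az":0,"tx":0,"ty":0,"tz":0,"fingers":0.032},{"ax":0,"ay":0,"az":0,"tx":0,"ty":0,"tz":0,"fingers":0.033},{"ax":0,"ay":0,"az":0,"tx":-0.01,"ty":0,"tz":0,"fingers":0.033},{"ax":0,"ay":0,"az":0,"tx":-0.04,"ty":0,"tz":0,"fingers":0.034}]'; python3 -m creep '[{"ax":0,"ay":0,"az":0,"tx":-0.05,"ty":0,"tz":0.01,"fingers":0.034},{"ax":0,"ay":0,"az":0,"tx":-0.1,"ty":0,"tz":0.03,"fingers":0.05},{"ax":0,"ay":0,"az":0,"tx":-0.15,"ty":0,"tz":0.06,"fingers":0.05},{"ax":0,"ay":0,"az":0,"tx":-0.19,"ty":0,"tz":0.09,"fingers":0.05},{"ax":0,"ay":0,"az":0,"tx":-0.19,"ty":0,"tz":0.1,"fingers":0.05}]';python3 -c "
from h import *
c=cap('wrist','w27');fits(c)"
```

```text
time_s: 42.55
tcp_pos: [0.6821, 0.0536, 0.0556]
eef_rot: [7.1, 90.0, -169.8]
contact_force: [-0.7, -0.2, -0.3]
gripper_width: 0.0276
time_s: 43.05
tcp_pos: [0.6802, 0.0531, 0.0936]
eef_rot: [11.1, 89.7, -165.9]
contact_force: [0.2, -0.3, 0.5]
gripper_width: 0.0339
time_s: 43.55
tcp_pos: [0.5827, 0.0483, 0.2926]
eef_rot: [-169.2, 89.5, 13.8]
contact_force: [-0.1, 0.1, 0.5]
gripper_width: 0.0497
```

View pics/w27.png

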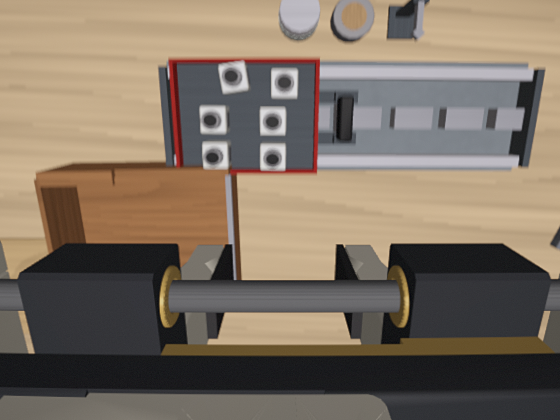

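All six stand in the tray, at (232,77), (284,83), (213,120), (273,122), (215,156) and (273,157). I'll re-measure the grip and the pointer against the tray.

Run:
```python
from h import *
c=cap('wrist');P=cloud(c);hs=cv2.cvtColor(c['pixels'],cv2.COLOR_BGR2HSV)
m=((hs[...,0]<8)|(hs[...,0]>172))&(hs[...,1]>170)&(hs[...,2]>60);m[200:]=0
q=P[m&(P[...,2]>0.05)&(P[...,2]<0.06)];tc,wh,an=rect(q[:,:2]);print('tray rim',tc,wh,an)
m=P[...,2]>0.07;m[150:]=0;m[:80]=0;m[:,355:]=0;m[:,:332]=0
q=P[m];print('grip',rect(q[:,:2]),np.percentile(q[:,2],[5,50,95]))
y=np.radians(an);
def loc(p): d=np.array(p[:2])-tc;return np.array([np.cos(y)*d[0]+np.sin(y)*d[1],-np.sin(y)*d[0]+np.cos(y)*d[1]]).round(4)
# pointer: base plate dark thin and arrow
m=(P[...,2]>0.045)&(P[...,0]>0.69)&(np.arange(420)[:,None]<60)&(np.arange(560)[None]>380)
q=P[m];print('arrow pts',len(q),q.min(0),q.max(0),loc(q.mean(0)))
v,u=np.nonzero(m);print(u.min(),u.max(),v.min(),v.max())
i=np.argmin(P[...,0][m]);print('tip',P[m][i],loc(P[m][i]))
m=(P[...,2]>0.002)&(P[...,2]<0.012)&(P[...,0]>0.7)&(np.arange(420)[:,None]<60)&(np.arange(560)[None]>380)&(np.arange(560)[None]<430)
q=P[m];print('base',rect(q[:,:2]),loc(rect(q[:,:2])[0]))
for n,(u,v) in dict(tin=(300,14),tape=(353,17)).items(): print(n,loc(pt(c,u,v)))
d=cap('side')
for uv in [(353,222),(350,222),(356,222)]: print('side base',loc(plane(d,*uv,0.004)))
go((0.649,-0.010,0.13),-90+an)
```

```text
tray rim [0.64352234 0.09524849] (122.86457824707031, 160.44923400878906) 2.8325021266937256
grip (array([0.6483269 , 0.01711816]), (45.17524719238281, 68.77237701416016), 3.2687954902648926) [0.07587202 0.08635571 0.08785183]
arrow pts 377 [ 0.73154842 -0.08573228  0.04642273] [ 0.76835846 -0.06984791  0.06709178] [ 0.0969 -0.1776]
408 426 0 37
tip [ 0.73154842 -0.07951308  0.05551238] [ 0.0793 -0.1789]
base (array([ 0.74720953, -0.08483466]), (62.39632797241211, 57.00799560546875), 2.9299027919769287) [ 0.0947 -0.185 ]
tin [ 0.1003 -0.0593]
tape [ 0.1036 -0.1181]
side base [ 0.11   -0.1841]
side base [ 0.1035 -0.1831]
side base [ 0.1165 -0.1851]
shift [ 0.1587  0.0622 -0.0631] dist 0.182 turn [ 0.22 -0.25  0.09]
```

The arrow lies 0.179 m towards −y from the tray's middle, which is the fourth notch (0.18). Now to the grip.

```bash
python3 -m creep '[{"ax":0,"ay":0,"az":0,"tx":0.03,"ty":0.02,"tz":-0.02,"fingers":0.036},{"ax":0,"ay":0,"az":0,"tx":0.07,"ty":0.04,"tz":-0.04,"fingers":0.036},{"ax":0,"ay":0,"az":0,"tx":0.11,"ty":0.061,"tz":-0.062,"fingers":0.036},{"ax":0,"ay":0,"az":0,"tx":0.14,"ty":0.061,"tz":-0.062,"fingers":0.036},{"ax":0,"ay":0,"az":0,"tx":0.14,"ty":0.061,"tz":-0.062,"fingers":0.036}]';python3 -m creep '[{"ax":0,"ay":0,"az":0,"tx":0,"ty":0,"tz":0,"fingers":0.036},{"ax":0,"ay":0,"az":0,"tx":0,"ty":0,"tz":0,"fingers":0.036}]';python3 - <<'E'
from h import *
c=cap('wrist','w28');P=cloud(c)
m=(P[...,2]>0.08)&(P[...,2]<0.095)&(abs(P[...,0]-.65)<.04)&(abs(P[...,1]+.01)<.02);m[242:]=0
q=P[m];print(len(q),rect(q[:,:2]),q.mean(0))
go((0.649,-0.010,0.068),-87.1)
E
```

```text
time_s: 44.2
tcp_pos: [0.6445, -0.0106, 0.139]
eef_rot: [6.6, 89.4, -170.5]
contact_force: [-0.1, -0.2, 0.4]
gripper_width: 0.0363
time_s: 44.4
tcp_pos: [0.6486, -0.0088, 0.1478]
eef_rot: [179.8, 89.8, 2.8]
contact_force: [-0.1, -0.3, 0.9]
gripper_width: 0.0359
1214 (array([ 0.6534469 , -0.01012587]), (38.566139221191406, 13.699775695800781), 2.7552175521850586) [ 0.65447771 -0.00989214  0.08631045]
shift [ 0.0801  0.0014 -0.    ] dist 0.08 turn [ 0.18 -0.19  0.02]
```

View pics/w28.png

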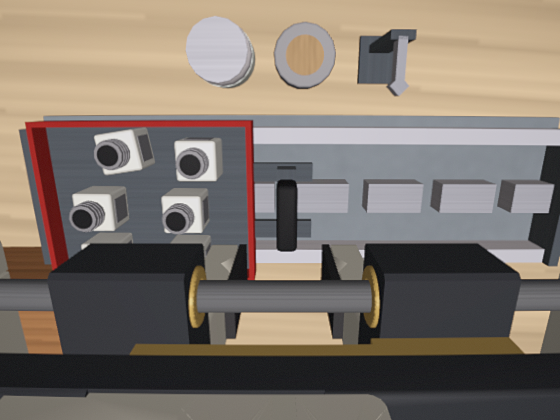

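The grip at (287,215) is centred between the jaws.

```bash
python3 -m creep '[{"ax":0,"ay":0,"az":0,"tx":0.02,"ty":0.001,"tz":-0.001,"fingers":0.036},{"ax":0,"ay":0,"az":0,"tx":0.045,"ty":0.001,"tz":-0.001,"fingers":0.036},{"ax":0,"ay":0,"az":0,"tx":0.065,"ty":0.001,"tz":-0.001,"fingers":0.036},{"ax":0,"ay":0,"az":0,"tx":0.078,"ty":0.001,"tz":-0.001,"fingers":0.036},{"ax":0,"ay":0,"az":0,"tx":0.078,"ty":0.001,"tz":-0.001,"fingers":0.036}]';python3 -m creep '[{"ax":0,"ay":0,"az":0,"tx":0,"ty":0,"tz":0,"fingers":0.036},{"ax":0,"ay":0,"az":0,"tx":0,"ty":0,"tz":0,"fingers":0.02},{"ax":0,"ay":0,"az":0,"tx":0,"ty":0,"tz":0,"fingers":0.01},{"ax":0,"ay":0,"az":0,"tx":0,"ty":0,"tz":0,"fingers":0.0},{"ax":0,"ay":0,"az":0,"tx":0,"ty":0,"tz":0,"fingers":0.0}]' 45;python3 -c "
from h import *
go((0.649,-0.010,0.068),-87.1);print(st()['contact_force'])"
```

```text
time_s: 44.95
tcp_pos: [0.648, -0.0099, 0.0673]
eef_rot: [5.0, 89.9, -172.0]
contact_force: [-0.6, -0.2, -0.5]
gripper_width: 0.0359
time_s: 45.45
tcp_pos: [0.6489, -0.0102, 0.0684]
eef_rot: [-174.6, 89.9, 8.4]
contact_force: [-0.7, 0.7, 2.2]
gripper_width: 0.0137
shift [ 0.0004 -0.0002 -0.0001] dist 0.0 turn [ 0.13 -0.06  0.01]
[-0.7431911   0.6707242   2.18079249]
```

```bash
python3 -m creep '[{"ax":0,"ay":0,"az":0,"tx":-0.004,"ty":0,"tz":0,"fingers":0},{"ax":0,"ay":0,"az":0,"tx":-0.009,"ty":0,"tz":0,"fingers":0},{"ax":0,"ay":0,"az":0,"tx":-0.014,"ty":0,"tz":0,"fingers":0},{"ax":0,"ay":0,"az":0,"tx":-0.019,"ty":0,"tz":0,"fingers":0},{"ax":0,"ay":0,"az":0,"tx":-0.019,"ty":0,"tz":0,"fingers":0}]' 45;python3 - <<'E'
from h import *
print(tool(st()).round(4))
c=cap('side','s29');cv2.imwrite('pics/s29z.png',cv2.resize(c['pixels'][130:290,240:400],(600,600),interpolation=cv2.INTER_CUBIC))
E
```

```text
time_s: 45.95
tcp_pos: [0.6487, -0.0102, 0.0875]
eef_rot: [-170.5, 90.0, 12.6]
contact_force: [3.8, -0.4, -5.3]
gripper_width: 0.0135
[[ 7.000e-04  5.280e-02 -9.986e-01  6.487e-01]
 [ 2.000e-04 -9.986e-01 -5.280e-02 -1.020e-02]
 [-1.000e+00 -1.000e-04 -7.000e-04  8.750e-02]
 [ 0.000e+00  0.000e+00  0.000e+00  1.000e+00]]
```

View pics/s29z.png

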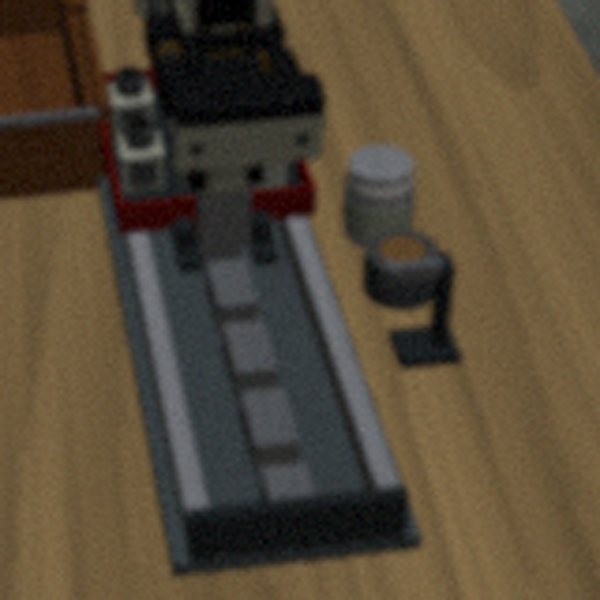

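The bar is up 19 mm with 5.3 N of spring load. I'll slide 180 mm along tool y.

```bash
python3 -m creep '[{"ax":0,"ay":0,"az":0,"tx":0,"ty":0.003,"tz":0,"fingers":0},{"ax":0,"ay":0,"az":0,"tx":0,"ty":0.009,"tz":0,"fingers":0},{"ax":0,"ay":0,"az":0,"tx":0,"ty":0.017,"tz":0,"fingers":0},{"ax":0,"ay":0,"az":0,"tx":0,"ty":0.026,"tz":0,"fingers":0},{"ax":0,"ay":0,"az":0,"tx":0,"ty":0.035,"tz":0,"fingers":0}]' 45;python3 -m creep '[{"ax":0,"ay":0,"az":0,"tx":0,"ty":0.01,"tz":0,"fingers":0},{"ax":0,"ay":0,"az":0,"tx":0,"ty":0.02,"tz":0,"fingers":0},{"ax":0,"ay":0,"az":0,"tx":0,"ty":0.03,"tz":0,"fingers":0},{"ax":0,"ay":0,"az":0,"tx":0,"ty":0.04,"tz":0,"fingers":0},{"ax":0,"ay":0,"az":0,"tx":0,"ty":0.05,"tz":0,"fingers":0}]' 45;python3 -c "
from h import *
print(tool(st()).round(4));cap('side','s30')
"
```

```text
time_s: 46.5
tcp_pos: [0.6506, -0.046, 0.0867]
eef_rot: [-161.9, 90.0, 21.1]
contact_force: [3.5, 1.8, -5.9]
gripper_width: 0.0135
time_s: 47.0
tcp_pos: [0.6531, -0.096, 0.0868]
eef_rot: [-166.3, 90.0, 16.7]
contact_force: [5.2, 1.3, -4.3]
gripper_width: 0.0137
[[ 2.000e-04  5.260e-02 -9.986e-01  6.531e-01]
 [ 1.000e-04 -9.986e-01 -5.260e-02 -9.600e-02]
 [-1.000e+00 -1.000e-04 -2.000e-04  8.680e-02]
 [ 0.000e+00  0.000e+00  0.000e+00  1.000e+00]]
```

View pics/s30.png

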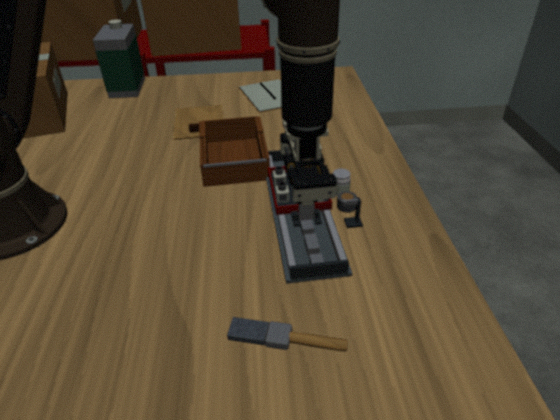

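```bash
python3 -m creep '[{"ax":0,"ay":0,"az":0,"tx":0,"ty":0.01,"tz":0,"fingers":0},{"ax":0,"ay":0,"az":0,"tx":0,"ty":0.02,"tz":0,"fingers":0},{"ax":0,"ay":0,"az":0,"tx":0,"ty":0.03,"tz":0,"fingers":0},{"ax":0,"ay":0,"az":0,"tx":0,"ty":0.04,"tz":0,"fingers":0},{"ax":0,"ay":0,"az":0,"tx":0,"ty":0.05,"tz":0,"fingers":0}]' 45;python3 -m creep '[{"ax":0,"ay":0,"az":0,"tx":0,"ty":0.01,"tz":0,"fingers":0},{"ax":0,"ay":0,"az":0,"tx":0,"ty":0.02,"tz":0,"fingers":0},{"ax":0,"ay":0,"az":0,"tx":0,"ty":0.03,"tz":0,"fingers":0},{"ax":0,"ay":0,"az":0,"tx":0,"ty":0.038,"tz":0,"fingers":0},{"ax":0,"ay":0,"az":0,"tx":0,"ty":0.043,"tz":0,"fingers":0}]' 45;python3 -m creep '[{"ax":0,"ay":0,"az":0,"tx":0,"ty":0,"tz":0,"fingers":0},{"ax":0,"ay":0,"az":0,"tx":0,"ty":0,"tz":0,"fingers":0}]';python3 - <<'E'
from h import *
print(tool(st()).round(4))
c=cap('wrist','w31');P=cloud(c);hs=cv2.cvtColor(c['pixels'],cv2.COLOR_BGR2HSV)
E
```

```text
time_s: 47.55
tcp_pos: [0.6557, -0.1458, 0.0868]
eef_rot: [-149.6, 90.0, 33.4]
contact_force: [4.5, 2.2, -5.3]
gripper_width: 0.0141
time_s: 48.05
tcp_pos: [0.6579, -0.1889, 0.0867]
eef_rot: [-164.8, 90.0, 18.2]
contact_force: [5.0, 2.2, -5.4]
gripper_width: 0.0135
time_s: 48.25
tcp_pos: [0.658, -0.1891, 0.0868]
eef_rot: [105.7, 90.0, -71.3]
contact_force: [5.1, -1.3, -5.6]
gripper_width: 0.0137
[[ 2.000e-04  5.230e-02 -9.986e-01  6.580e-01]
 [-6.000e-04 -9.986e-01 -5.230e-02 -1.891e-01]
 [-1.000e+00  6.000e-04 -2.000e-04  8.680e-02]
 [ 0.000e+00  0.000e+00  0.000e+00  1.000e+00]]
```

View pics/w31.png

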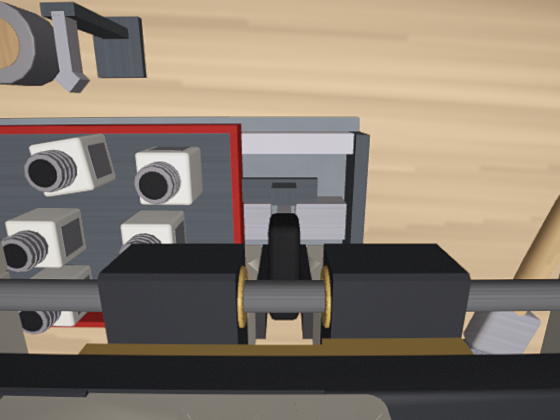

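Slid 0.179 m with all six still aboard. I'll lower the bar into the notch.

```bash
python3 -m creep '[{"ax":0,"ay":0,"az":0,"tx":0.004,"ty":0,"tz":0,"fingers":0},{"ax":0,"ay":0,"az":0,"tx":0.008,"ty":0,"tz":0,"fingers":0},{"ax":0,"ay":0,"az":0,"tx":0.012,"ty":0,"tz":0,"fingers":0},{"ax":0,"ay":0,"az":0,"tx":0.015,"ty":0,"tz":0,"fingers":0},{"ax":0,"ay":0,"az":0,"tx":0.018,"ty":0,"tz":0,"fingers":0}]' 45;python3 -m creep '[{"ax":0,"ay":0,"az":0,"tx":0,"ty":0,"tz":0,"fingers":0},{"ax":0,"ay":0,"az":0,"tx":0,"ty":0,"tz":0,"fingers":0}]' 45
```

```text
time_s: 48.8
tcp_pos: [0.6579, -0.1881, 0.0685]
eef_rot: [60.5, 90.0, -116.5]
contact_force: [4.3, -0.8, -2.7]
gripper_width: 0.0136
time_s: 49.0
tcp_pos: [0.658, -0.1879, 0.0687]
eef_rot: [-136.8, 90.0, 46.2]
contact_force: [4.5, -1.3, -4.4]
gripper_width: 0.014
```

```bash
python3 -m creep '[{"ax":0,"ay":0,"az":0,"tx":0.001,"ty":0,"tz":0,"fingers":0},{"ax":0,"ay":0,"az":0,"tx":0.001,"ty":0,"tz":0,"fingers":0.02},{"ax":0,"ay":0,"az":0,"tx":0.001,"ty":0,"tz":0,"fingers":0.03},{"ax":0,"ay":0,"az":0,"tx":0.001,"ty":0,"tz":0,"fingers":0.036},{"ax":0,"ay":0,"az":0,"tx":0.001,"ty":0,"tz":0,"fingers":0.036}]';python3 -m creep '[{"ax":0,"ay":0,"az":0,"tx":-0.02,"ty":0,"tz":0,"fingers":0.036},{"ax":0,"ay":0,"az":0,"tx":-0.05,"ty":0,"tz":0,"fingers":0.036},{"ax":0,"ay":0,"az":0,"tx":-0.1,"ty":-0.01,"tz":0.01,"fingers":0.036},{"ax":0,"ay":0,"az":0,"tx":-0.15,"ty":-0.03,"tz":0.03,"fingers":0.036},{"ax":0,"ay":0,"az":0,"tx":-0.2,"ty":-0.05,"tz":0.06,"fingers":0.036}]';python3 -m creep '[{"ax":0,"ay":0,"az":0,"tx":-0.02,"ty":-0.02,"tz":0.03,"fingers":0.036},{"ax":0,"ay":0,"az":0,"tx":-0.02,"ty":-0.02,"tz":0.03,"fingers":0.036},{"ax":0,"ay":0,"az":0,"tx":-0.02,"ty":-0.02,"tz":0.03,"fingers":0.036}]';python3 - <<'E'
from h import *
c=cap('wrist','w32');P=cloud(c);hs=cv2.cvtColor(c['pixels'],cv2.COLOR_BGR2HSV)
m=((hs[...,0]<8)|(hs[...,0]>172))&(hs[...,1]>170)&(hs[...,2]>60);m[240:]=0
q=P[m&(P[...,2]>0.05)&(P[...,2]<0.06)];tc,wh,an=rect(q[:,:2]);print('tray rim',tc,wh,an)
y=np.radians(2.85)
def loc(p): d=np.array(p[:2])-tc;return np.array([np.cos(y)*d[0]+np.sin(y)*d[1],-np.sin(y)*d[0]+np.cos(y)*d[1]]).round(4)
g=(P[...,2]>0.08)&(P[...,2]<0.1)&(abs(P[...,0]-.657)<.03)&(abs(P[...,1]+.189)<.02)
q=P[g];print('grip',len(q),rect(q[:,:2]),np.percentile(q[:,2],[5,50,95]))
m=(P[...,2]>0.045)&(P[...,0]>0.70)&(P[...,0]<0.78)&(abs(P[...,1]+.082)<.02)
q=P[m];print('arrow',len(q),loc(q.mean(0)) if len(q) else '')
cap('side','s32');cap('scene','sc32')
E
```

```text
time_s: 49.5
tcp_pos: [0.6574, -0.188, 0.0676]
eef_rot: [-10.5, 89.9, 172.5]
contact_force: [0.2, -0.0, 0.9]
gripper_width: 0.035
time_s: 50.0
tcp_pos: [0.6051, -0.1472, 0.2521]
eef_rot: [42.1, 90.0, -134.9]
contact_force: [0.8, 0.0, 1.1]
gripper_width: 0.0358
time_s: 50.3
tcp_pos: [0.5742, -0.1287, 0.2718]
eef_rot: [-170.9, 89.9, 12.2]
contact_force: [0.4, -0.8, -0.3]
gripper_width: 0.0358
tray rim [ 0.65291803 -0.0829806 ] (122.69603729248047, 158.91734313964844) 2.7898623943328857
grip 763 (array([ 0.65835663, -0.18762604]), (44.347782135009766, 14.21930980682373), 2.5499722957611084) [0.08401156 0.08645225 0.08785819]
arrow 536 [0.0627 0.0004]
```

View pics/w32.png

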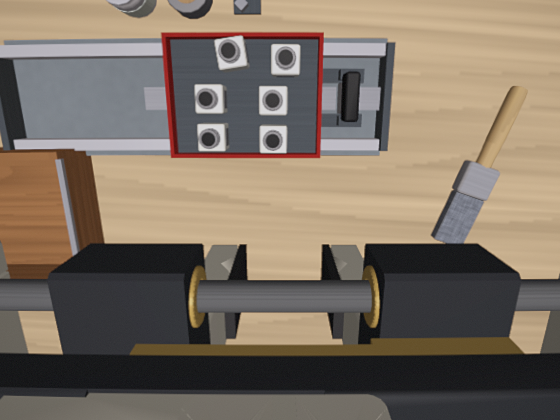

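View pics/s32.png

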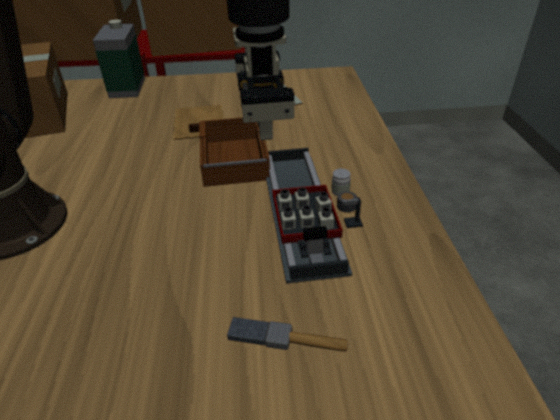

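The bar's grip top is back at 86.5 mm, the same as at the start, so it is fully down. The tray moved 178.5 mm and the arrow was at 179. All six adaptors are in the tray, and the tin, tape and brush look unmoved. I'll do a last check of the lid, then hand in.

Run:
```python
from h import *
a=cv2.imread('pics/side0.png').astype(int);c=cap('side');b=c['pixels'].astype(int)
for n,(x0,x1,y0,y1) in dict(brush=(220,355,310,355),tin=(330,352,168,192)).items(): print(n,np.abs(a-b)[y0:y1,x0:x1].mean().round(2))
P=cloud(c);q=P[110:134,178:198].reshape(-1,3);print('lid z',np.percentile(q[:,2],[5,50,95]).round(4),q.mean(0).round(3))
print(st()['contact_force'].round(1) if hasattr(st()['contact_force'],'round') else st()['contact_force'])
order.close_job()
```

```text
brush 4.8
tin 4.76
lid z [0.0027 0.005  0.0262] [0.359 0.436 0.01 ]
[-0.2 -0.  -0.4]
the job is handed in; nothing more can be done
```

The job is done and handed in at about 50 s; no verdict is reported.

- **Lid:** I raised its end over the lip, slid it about 100 mm out, and laid it flat on the bare counter to the left of the box. In the last check its board read about 5 mm high.
- **Adaptors:** All five box adaptors were present, so six went into the tray including the loose one, and all stand upright. One already in the tray was knocked aside during the run. I set the last one a few millimetres above the tray floor and let it drop, to leave room for it.
- **Carriage:** It slid about 178.5 mm to the fourth notch; the pointer's arrow was measured at 179 mm. The grip top is back at its starting 86.5 mm, so the bar is fully down, and the gripper is clear of everything.
- **Tin, tape roll and brush:** All three look unmoved. I compared only the brush and tin numerically with the start image, and the small differences fit image noise. The tape roll was judged by eye only.

Two readings did not fit cleanly. One placing showed a brief wrist force of 36 N, taken through the adaptor, and the last arrow position after the slide was spoiled because its mask also caught the tray edge, so I used the earlier one.

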